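# Load the conditioning block and start it

## Robot

A 6-joint arm with a two-finger parallel gripper is mounted at the origin on the work surface. World frame = base frame: x ahead of the robot, y to its left, z up, the work surface at z = 0. Lengths are in mm, angles in rad, forces in N, time in s.
With the tool pointing down it reaches from about 325 to 775 mm from the base axis. Payload 5.5 kg.
Tool frame: the origin (TCP) lies on the mounting face of the last link; the fingertips stand 173 mm ahead of it and the grasp point (between the pads) lies 155 mm ahead of it (manip.tip_reach is the distance from the TCP to the fingertips, in mm); z points along the fingers, x is the direction in which the jaws open and shut, and the axes are right-handed (so a half turn about z gives the same grasp; the last joint's range is limited). The gripper opens to 85 mm and grips with 20 to 120 N. Pads are 22 mm wide; open, the fingers measure 114 mm over their backs; the gripper's body (76 mm by 85 mm) begins 54 mm behind the grasp point. The pads swing forward as they close: fully open they stand 13 mm farther back than shut.
Start: joints at [1.085, 0.091, 1.231, -0, 1.82, -0.057], TCP at [249.474, 545.693, 404.675] pointing down, gripper open.
Joint ranges: [-2.87, 2.87], [-0.86, 2.18], [0.17, 2.46], [-1.51, 4.65], [0.06, 2.69], [-2.65, 2.65]. Speed limits (rad/s): [2.57, 2.57, 3.01, 3.14, 3.14, 3.14].

## Interface

Orientations are given as a unit quaternion [w, x, y, z].
In Python, from bench import manip gives the robot as it stands.
- The arm moves only by the tool servo_tool, never from a script. Its argument "increments" is one flat list of numbers, 5 for each row, row after row: the shift along the tool's x, y, z in mm, then the turn about the tool's z in rad, then the opening, from 0 (shut) to 1 (fully open). In form: [tx, ty, tz, yaw, fingers, tx, ty, tz, yaw, fingers, ...]. A call has 1 to 12 rows; each row is the pose to reach, as a shift and turn from the pose commanded when the call began, along the tool's axes at that moment; what a row does not reach only later rows make up. A row lasts 1/12 s, in which the tool goes at most 41.7 mm and 7.16 degrees, less where a joint would pass 70% of its speed; a pose out of reach is approached as far as the arm can. A call with a gripper value outside its range is refused whole. The fingers move at their own pace and stop on an object; "squeeze" is the grip in N (left out, the last holds). Time passes only in rows, so rows that repeat a pose let the fingers close. It gives the time, the measured TCP pose, the force and the opening at its end, in the units of the state.
- manip.observe(): the state, without advancing time (a new reading comes with each control period).
- manip.get_image(name): name is "scene" or "side" or "wrist"; returns a dict with "frame" (480x640x3 uint8, red, green, blue), "fovy" (degrees; the focal length in pixels is half the picture's height over the tangent of half this angle, whatever the lens; pixels are square), "cx", "cy" (the principal point, pixels), "extrinsics" (4x4, takes a point from world to camera coordinates); the wrist camera has in their place "T_tool_cam" (4x4, takes a point from camera to tool coordinates, whose origin is the TCP and whose axes are the tool frame's). Camera axes: x right, y down, z forward; pixel columns grow to the right and rows downward; lengths in mm; the calibration is good to about 2 mm. A picture is of the moment at which its call begins: read the wrist's pose just before it. There is no depth.
- manip.sign_off(): hands the job in, once; it reports no verdict.
The state is a dict: "time": time; "joint_pos": joint angles; "qd": joint speeds; "joint_torque": joint torques, N m; "ee_pos": TCP position; "ee_rot": TCP orientation; "ft_force": force on the tool from outside, world axes, zero at the start; "torque": the same for the moment, N m; "opening": finger opening in mm.
Only numpy, scipy, OpenCV 4.12 (cv2) and the standard library are available. Lean on these libraries where they do the work, as an engineer would, in place of code of your own. Each camera call takes 0.05 s, during which the arm holds its last target.

## Task

Slide the clear cover of the conditioning block fully open and put every pellet from the steel tray into an empty well of its own, resting on the well's floor; leave the pellet that is already loaded in its well. Then slide the cover fully shut and, with the cover shut, press the start key all the way down and let it spring back. Do not disturb the bottle, the beaker or the vial rack.

Things in the scene. Friction and masses are not known exactly. Their poses are not given: they have to be found in the camera images.
- block: White conditioning block, fixed, 200 (x) x 429 (y) x 117 mm high to its track rails. Origin on the bench under the middle of the well bay, z up. The bay, inside x +-90, y +-97 mm, wall tops 105 mm up, holds a grey carrier (top face 69 mm up) with 6 wells in 2 rows (x = -40, +40 mm) of 3 (y = 62, 0, -62 mm). At y -107 to -312 mm is a grey deck 72 mm up, where the open cover parks
- cover (a joint): Clear sliding cover over the bay, flat plate 186 x 210 x 6 mm with its underside 106 mm above the bench; it slides horizontally along the block's -y direction. Metres: 0 = fully shut over the bay, 0.21 = fully open, parked over the deck. Drags with about 2 N and stays where left; it starts shut or a little ajar
- cover_grip (a point): Middle of the cover's upright grey handle rib, the point 12 mm below the rib's top: rib 14 mm thick (along the block's y), 100 mm long (along the block's x), standing 34 mm above the cover plate; rib top 146 mm above the bench. Moves with the cover. Can be pinched from above
- start_top (a point): Centre of the top of the round grey push button (32 mm across, black housing) on the grey deck, 94 mm above the bench. It is the start key; it is hidden under the cover while that is open. Pushed straight down, about 4 N brings it fully down; it springs back
- start (a joint): Start key travel, metres: 0 = out, 0.006 = fully pressed
- tray: Open stainless supply tray, fixed, 270 (x) x 220 (y) x 14 mm, floor 3 mm thick, walls 3 mm. Origin under its centre on the bench
- well0 (a point): Centre of the floor of one well (near row, block x = -40, y = 62 mm), 55 mm above the bench. The well is square, 50 mm wide, 14 mm deep, its sides along the block's axes. Between seated pellets of the two rows there are 38 mm for the fingers, to the bay wall 29 mm
- well1 (a point): Centre of the floor of one well (near row, block x = -40, y = 0 mm), 55 mm above the bench. The well is square, 50 mm wide, 14 mm deep, its sides along the block's axes. Between seated pellets of the two rows there are 38 mm for the fingers, to the bay wall 29 mm
- well2 (a point): Centre of the floor of one well (near row, block x = -40, y = -62 mm), 55 mm above the bench. The well is square, 50 mm wide, 14 mm deep, its sides along the block's axes. Between seated pellets of the two rows there are 38 mm for the fingers, to the bay wall 29 mm
- well3 (a point): Centre of the floor of one well (far row, block x = 40, y = 62 mm), 55 mm above the bench. The well is square, 50 mm wide, 14 mm deep, its sides along the block's axes. Between seated pellets of the two rows there are 38 mm for the fingers, to the bay wall 29 mm
- well4 (a point): Centre of the floor of one well (far row, block x = 40, y = 0 mm), 55 mm above the bench. The well is square, 50 mm wide, 14 mm deep, its sides along the block's axes. Between seated pellets of the two rows there are 38 mm for the fingers, to the bay wall 29 mm
- well5 (a point): Centre of the floor of one well (far row, block x = 40, y = -62 mm), 55 mm above the bench. The well is square, 50 mm wide, 14 mm deep, its sides along the block's axes. Between seated pellets of the two rows there are 38 mm for the fingers, to the bay wall 29 mm
- pellet0_center (a point): Centre of a cream pressed pellet that starts standing in the supply tray: upright cylinder 42 mm across, 38 mm high, about 75 g. Absent (None) in some starts
- pellet1_center (a point): Centre of a cream pressed pellet that starts standing in the supply tray: upright cylinder 42 mm across, 38 mm high, about 75 g. Absent (None) in some starts
- pellet2_center (a point): Centre of a cream pressed pellet that starts standing in the supply tray: upright cylinder 42 mm across, 38 mm high, about 75 g. Absent (None) in some starts
- pellet3_center (a point): Centre of a cream pressed pellet that starts standing in the supply tray: upright cylinder 42 mm across, 38 mm high, about 75 g. Absent (None) in some starts
- pellet4_center (a point): Centre of a cream pressed pellet that starts standing in the supply tray: upright cylinder 42 mm across, 38 mm high, about 75 g. Absent (None) in some starts
- loaded0_center (a point): Centre of a cream pellet of the same kind (42 mm across, 38 mm high) that already stands in a well at the start; just one of the loaded ones is present, the others are None
- loaded1_center (a point): Centre of a cream pellet of the same kind (42 mm across, 38 mm high) that already stands in a well at the start; just one of the loaded ones is present, the others are None
- loaded2_center (a point): Centre of a cream pellet of the same kind (42 mm across, 38 mm high) that already stands in a well at the start; just one of the loaded ones is present, the others are None
- loaded3_center (a point): Centre of a cream pellet of the same kind (42 mm across, 38 mm high) that already stands in a well at the start; just one of the loaded ones is present, the others are None
- bottle: Bystander: amber lab bottle with blue cap, 66 mm across, 170 mm high, origin under its base
- beaker: Bystander: empty glass beaker, 72 mm across, 85 mm high, origin under its base
- rack: Bystander: white rack 80 x 160 mm, 83 mm high over six capped vials, origin under its base
There are look-alikes about, which are no part of the job. Leave any green or purple look-alike of the part that bears pellet1_center alone.

How it is judged:
By the outcome, as a careful person would: the job done as asked, in the order asked, and still so for the second after the job is handed in, with the robot touching nothing.
Of pellet0, pellet1, pellet2, pellet3, pellet4 only 3 to 5 are there at a start; the rules pass over those that are not, and their reading is None.
Of loaded0, loaded1, loaded2, loaded3 only 1 to 1 are there at a start; the rules pass over those that are not, and their reading is None.
At some moment in a run one of pellet0, pellet1, pellet2, pellet3, pellet4 may be knocked a few centimetres aside while the robot is not near it.
It also fails if it takes over 210 s, if anything falls off the work surface, if the arm or the gripper's body presses on something with over 40 N, if the wrist force passes 120 N, or if a joint passes its speed limit or range.

## Working session

There is one attempt and no reset: what is moved stays moved. The work goes in short steps, Python scripts to look and compute and a tool call to move; the robot and the scene stay as the last step left them, time stands still between calls to the robot, and variables do not carry over. Pictures are saved under pics/ and viewed, and the job is handed in when it is done.

Besides the shell and the picture viewer there is one more tool, called after ">>>" by a JSON object that holds its "api" and its "payload". servo_tool: Moves the arm, as the interface text tells. Its arguments: {"type":"object","properties":{"increments":{"type":"array"},"squeeze":{"type":"number"}},"required":["increments"]}

```bash
mkdir -p pics
cat > h.py <<'E'
import numpy as np, cv2
from bench import manip
from scipy.spatial.transform import Rotation as R
def snap(n,f):
    s=manip.observe(); g=manip.get_image(n); cv2.imwrite('pics/'+f+'.png',g['frame'][:,:,::-1])
    np.savez('pics/'+f+'.npz',p=s['ee_pos'],q=s['ee_rot'],**{k:v for k,v in g.items()})
    return g
def load(f): return dict(np.load('pics/'+f+'.npz'))
def cam(g):
    f=240/np.tan(np.radians(float(g['fovy']))/2)
    if 'extrinsics' in g: E=np.linalg.inv(g['extrinsics'])
    else:
        T=np.eye(4); q=g['q']; T[:3,:3]=R.from_quat([q[1],q[2],q[3],q[0]]).as_matrix(); T[:3,3]=g['p']; E=T@g['T_tool_cam']
    return f,E
def ray(g,u,v,z):
    f,E=cam(g); d=E[:3,:3]@np.array([(u-float(g['cx']))/f,(v-float(g['cy']))/f,1]); o=E[:3,3]
    return o+d*(z-o[2])/d[2]
def proj(g,P):
    f,E=cam(g); c=np.linalg.inv(E)@np.append(P,1); return float(g['cx'])+f*c[0]/c[2],float(g['cy'])+f*c[1]/c[2]
def state():
    s=manip.observe(); q=s['ee_rot']; M=R.from_quat([q[1],q[2],q[3],q[0]]).as_matrix()
    print('t',s['time'],'p',np.round(s['ee_pos'],1),'x',np.round(M[:,0],3),'z',np.round(M[:,2],3),'F',np.round(s['ft_force'],1),'op',s['opening'],'j',np.round(s['joint_pos'],2)); return s,M
E
python3 - <<'E'
from h import *
state()
for n in('scene','side','wrist'):
    g=snap(n,n+'0'); print(n,{k:(v if k!='frame' else 0) for k,v in g.items()})
E
```

```text
t 0.0 p [249.5 545.7 403.5] x [ 0.416  0.909 -0.002] z [-0.001 -0.002 -1.   ] F [ 0.2 -0.4  0. ] op 85.59330699242095 j [ 1.09  0.09  1.23  0.    1.82 -0.06]
scene {'frame': 0, 'fovy': 52.38450662240251, 'cx': 315.620950601346, 'cy': 235.70917707847798, 'extrinsics': array([[-4.12643016e-01,  9.10891452e-01, -1.58217134e-03,
         2.00202672e+02],
       [ 7.60907893e-01,  3.43743061e-01, -5.50327071e-01,
        -3.34657640e+02],
       [-5.00744365e-01, -2.28292509e-01, -8.34947670e-01,
         1.65854512e+03],
       [ 0.00000000e+00,  0.00000000e+00,  0.00000000e+00,
         1.00000000e+00]])}
side {'frame': 0, 'fovy': 55.18206132844238, 'cx': 316.0859502885186, 'cy': 238.3610535713613, 'extrinsics': array([[-9.90209142e-01, -1.38202020e-01,  1.96483470e-02,
         5.24566863e+02],
       [-9.12660009e-02,  5.34455373e-01, -8.40254706e-01,
         1.48780264e+02],
       [ 1.05623733e-01, -8.33821117e-01, -5.41835742e-01,
         1.22105798e+03],
       [ 0.00000000e+00,  0.00000000e+00,  0.00000000e+00,
         1.00000000e+00]])}
wrist {'frame': 0, 'fovy': 59.62531225700778, 'cx': 320.8344980874628, 'cy': 243.29144802558247, 'T_tool_cam': array([[ 9.99999517e-01, -1.67991016e-04,  9.68374023e-04,
        -5.28366587e-01],
       [-1.54804434e-04,  9.46063656e-01,  3.23980762e-01,
        -8.27170552e+01],
       [-9.70569326e-04, -3.23980755e-01,  9.46063174e-01,
         2.99000707e+01],
       [ 0.00000000e+00,  0.00000000e+00,  0.00000000e+00,
         1.00000000e+00]])}
```

View pics/scene0.png

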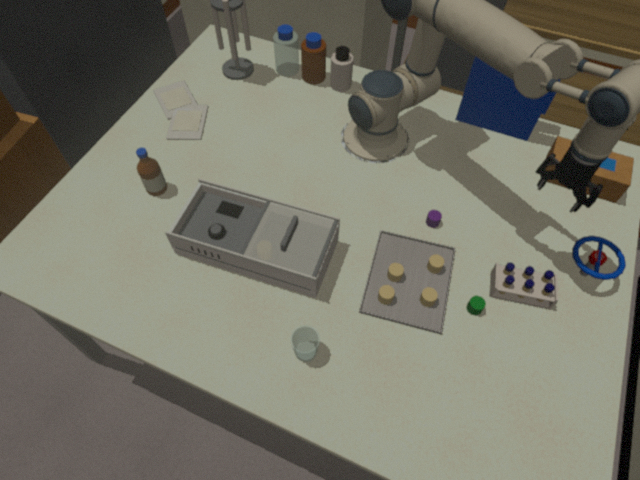

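View pics/side0.png

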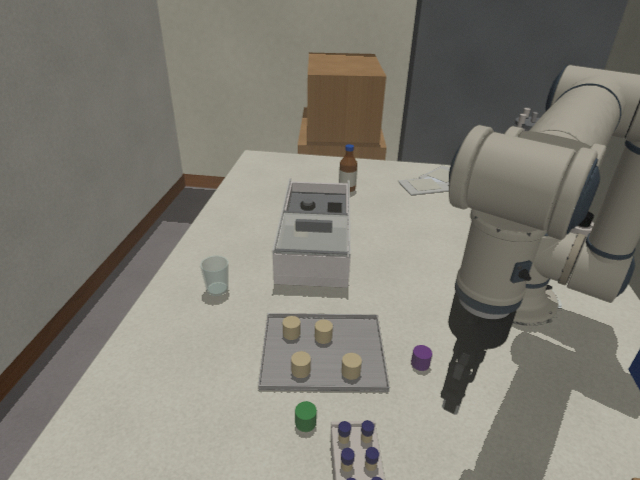

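View pics/wrist0.png

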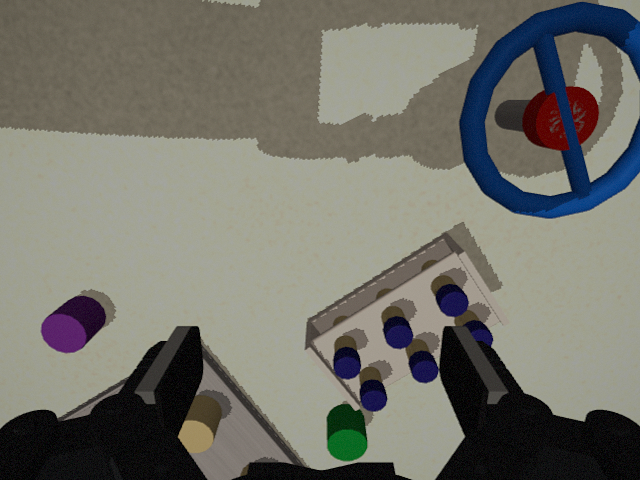

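The scene view shows the block with its shut cover at about (255,238). Its bay end is toward the tray, and the deck with the key is at (217,231).

Pellet candidates:
- **Cream, in the tray:** (396,271), (436,263), (386,294) and (429,296). I choose these four.
- **Cream, already loaded:** under the cover at about (265,248). Leave it alone.
- **Purple (433,218) and green (477,305):** look-alikes to leave alone.
- **Vial caps:** around (528,275), not pellets.

Next are close crops and measurements.

Run:
```python
from h import *
g=load('scene0'); f=g['frame'][:,:,::-1]
c=cv2.resize(f[170:330,150:470],None,fx=2.5,fy=2.5,interpolation=cv2.INTER_CUBIC); cv2.imwrite('pics/c1.png',c)
s=load('side0'); f2=s['frame'][:,:,::-1]
cv2.imwrite('pics/c2.png',cv2.resize(f2[170:400,240:400],None,fx=2.6,fy=2.6,interpolation=cv2.INTER_CUBIC))
for n,g in(('scene',g),('side',s)):
    hsv=cv2.cvtColor(np.ascontiguousarray(g['frame']),cv2.COLOR_RGB2HSV)
    m=cv2.inRange(hsv,(12,50,120),(32,200,255))
    k,l,st,ce=cv2.connectedComponentsWithStats(m)
    for i in range(1,k):
        if st[i,4]>60: print(n,st[i],ce[i].round(1),ray(g,*ce[i],22 if n=='side' else 30).round(1))
```

```text
scene [ 18 113  19  10  86] [ 27.1 117.7] [  431.5 -1108.6    30. ]
scene [554 136  18  25 249] [561.4 146.6] [-182.3  578.5   30. ]
scene [596 151  38  35 639] [619.5 168.4] [-161.2  760.5   30. ]
scene [429 254  16  13 165] [436.3 260.1] [401.4 330.6  30. ]
scene [388 262  16  14 169] [395.9 268.7] [473.6 237.2  30. ]
scene [378 285  17  14 181] [386.4 291.3] [549.8 236.9  30. ]
scene [422 287  16  14 180] [429.4 293.6] [509.1 343.7  30. ]
side [ 307   54   80   23 1492] [343.7  65.2] [  675.  -2505.3    22. ]
side [297 118  10  27 208] [302.5 132.4] [  741.5 -1051.5    22. ]
side [380 127   7  23  89] [382.4 139.7] [  366.7 -1027.     22. ]
side [283 316  17  23 211] [291.  323.6] [558.2 226.4  22. ]
side [315 320  18  18 191] [323.4 326.1] [481.8 222.4  22. ]
side [291 351  20  20 246] [300.5 358.9] [518.  330.2  22. ]
side [342 353  20  19 244] [351.5 360.3] [409. 317.  22.]
```

View pics/c1.png

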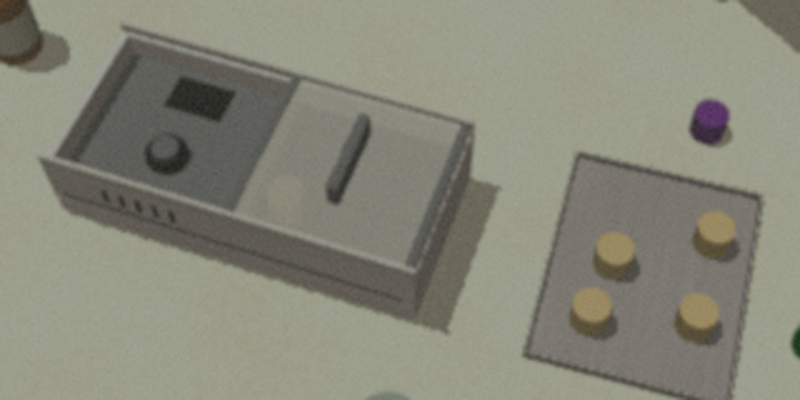

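View pics/c2.png

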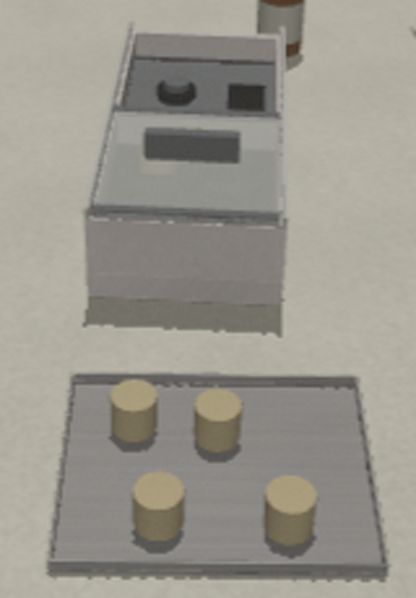

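The crop shows four cream pellets in the tray, with the block's rail corners clear at (122,28), (473,125), (42,158) and (415,268). The handle rib runs from (362,120) to (335,195).

Run:
```python
from h import *
g=load('scene0')
P=[ray(g,150+u/2.5,170+v/2.5,117) for u,v in((122,28),(473,125),(415,268),(42,158))]
for p in P: print(p.round(1))
for i in range(4): print(np.linalg.norm(P[i]-P[(i+1)%4]))
s=load('side0')
Q=[ray(s,240+u/2.6,170+v/2.6,117) for u,v in((282,28),(284,217),(89,211),(131,25))]
for p in Q: print(p.round(1))
for i in range(4): print(np.linalg.norm(Q[i]-Q[(i+1)%4]))
for u,v in((364,117),(335,188)): print('rib',ray(g,150+u/2.5,170+v/2.5,146).round(1))
for u,v in((145,128),(240,131)): print('rib',ray(s,240+u/2.6,170+v/2.6,146).round(1))
print('btn',ray(g,150+167/2.5,170+145/2.5,94),ray(s,240+176/2.6,170+87/2.6,94))
print('loaded',ray(g,150+285/2.5,170+188/2.5,93),ray(s,240+160/2.6,170+158/2.6,93))
```

```text
[ 485.  -368.4  117. ]
[444.7  52.2 117. ]
[631.3  67.5 117. ]
[ 674.  -350.7  117. ]
422.5823596591009
187.24471361182432
420.3240802791789
189.87018421635824
[ 475.7 -368.8  117. ]
[440.2  52.1 117. ]
[628.8  73.6 117. ]
[ 665.5 -343.2  117. ]
422.41226342006115
189.83745624439214
418.329226042306
191.60292226584068
rib [502.2 -50.5 146. ]
rib [594.8 -38.8 146. ]
rib [594.3 -44.1 146. ]
rib [496.1 -55.  146. ]
btn [ 592.54593193 -249.19989738   94.        ] [ 590.40919316 -232.58977695   94.        ]
loaded [ 588.18139711 -105.37958208   93.        ] [583.08441036 -72.58120016  93.        ]
```

The scene and side views agree to a few mm. The block origin is near (547,-51), its yaw is about +5.2°, and the bay faces +y. Next I move over the block for a wrist-camera look.

>>> {"api": "servo_tool", "payload": {"increments": [-35,43,0,-0.05,1,-70,85,0,-0.1,1,-105,128,0,-0.15,1,-140,170,0,-0.2,1,-175,213,0,-0.25,1,-210,256,0,-0.3,1,-245,298,0,-0.36,1,-280,341,0,-0.42,1,-315,384,0,-0.47,1,-350,426,0,-0.52,1,-385,469,0,-0.52,1,-421,512,0,-0.52,1]}}

```text
time: 1.15
ee_pos: [469.2, 94.4, 404.6]
ee_rot: [0.0, 0.674, 0.739, 0.0]
ft_force: [1.4, -0.3, 0.5]
opening: 85.6
```

```bash
python3 -c "
from h import *
state();print(manip.tip_reach)"
```

```text
t 1.15 p [469.2  94.4 404.6] x [-0.091  0.996  0.   ] z [ 0.  0. -1.] F [ 1.4 -0.3  0.5] op 85.60934592295602 j [ 0.13 -0.24  1.54  0.    1.83 -1.53]
173.4
```

>>> {"api": "servo_tool", "payload": {"increments": [-37,15,0,0,1,-75,29,0,0,1,-112,44,0,0,1,-150,58,0,0,1,-150,58,0,0,1,-150,58,0,0,1]}}

```text
time: 1.65
ee_pos: [540.9, -49.7, 403.4]
ee_rot: [-0.001, 0.676, 0.737, -0.001]
ft_force: [-0.8, 0.3, 0.2]
opening: 85.5
```

```bash
python3 -c "
from h import *
state();snap('wrist','w1')"
```

```text
t 1.65 p [540.9 -49.7 403.4] x [-0.087  0.996  0.001] z [-0.002  0.    -1.   ] F [-0.8  0.3  0.2] op 85.49089298698287 j [-0.15 -0.06  1.39  0.    1.82 -1.81]
```

View pics/w1.png

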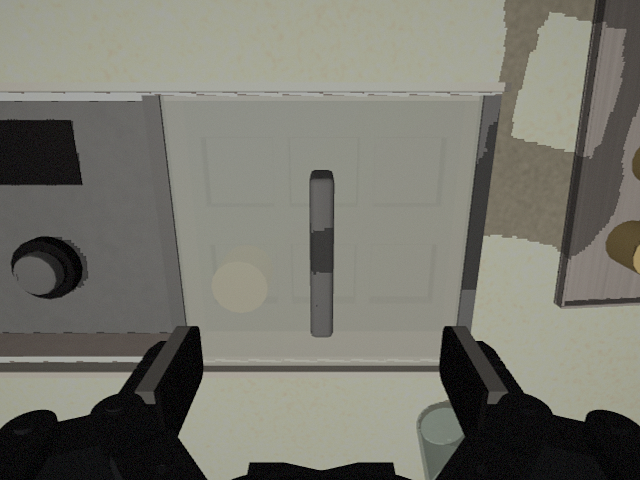

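The wrist view shows the cover shut, with the rib from (321,178) to (321,337). The loaded pellet at (240,285) is in the far row on the deck side, so it is well5. The key is at (45,268).

Run:
```python
from h import *
g=load('w1')
a=ray(g,321,177,146);b=ray(g,321,337,146);print(a,b,(a+b)/2,b-a)
for z in(93,):print('loaded',ray(g,240,287,z))
# rails: outer edges
for u,v in((2,94),(500,91),(2,364),(440,364)): print(ray(g,u,v,117))
print('btn',ray(g,33,270,94), )
f=g['frame'][:,:,::-1]
cv2.imwrite('pics/c3.png',cv2.resize(f[60:390,0:530],None,fx=1.5,fy=1.5,interpolation=cv2.INTER_CUBIC))
```

```text
[497.24997747 -53.93695094 146.        ] [596.56370952 -45.19583059 146.        ] [546.9068435  -49.56639076 146.        ] [99.31373205  8.74112035  0.        ]
loaded [ 592.14106656 -105.11960391   93.        ]
[ 470.49805178 -240.84082347  117.        ]
[443.7302521   45.02506236 117.        ]
[ 655.97471846 -269.37188819  117.        ]
[628.91664494  43.53578096 117.        ]
btn [ 591.14110626 -253.7140155    94.        ]
```

View pics/c3.png

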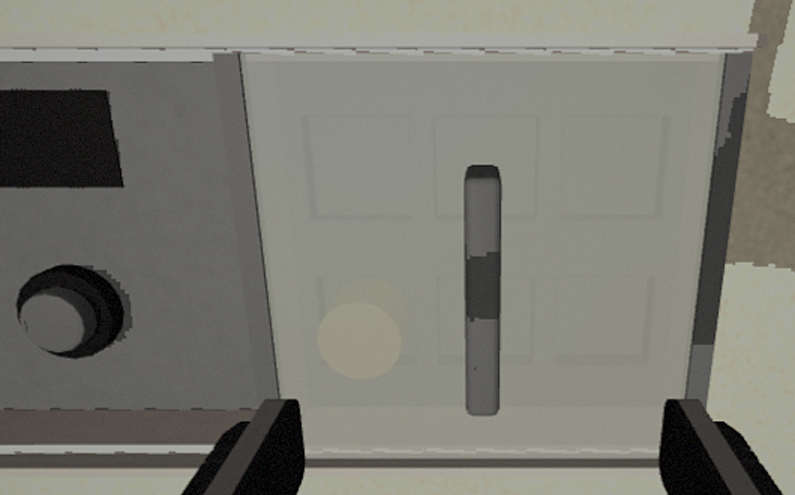

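>>> {"api": "servo_tool", "payload": {"increments": [0,6,30,0,0.6,0,6,60,0,0.5,0,6,85,0,0.5,0,6,100,0,0.5,0,6,109,0,0.5,0,6,109,0,0.5,0,6,109,0,0,0,6,109,0,0,0,6,109,0,0,0,6,109,0,0,0,6,109,0,0,0,6,109,0,0], "squeeze": 60}}

```text
time: 2.7
ee_pos: [546.5, -47.1, 298.0]
ee_rot: [0.001, 0.674, 0.739, 0.001]
ft_force: [-2.0, 0.5, 7.0]
opening: 12.5
```

```bash
python3 -c "
from h import *
state();snap('wrist','w2');snap('side','s2')"
```

```text
t 2.7 p [546.5 -47.1 298. ] x [-0.091  0.996 -0.   ] z [ 0.003 -0.    -1.   ] F [-2.   0.5  7. ] op 12.499901603251525 j [-0.15 -0.04  1.56  0.    1.63 -1.81]
```

View pics/w2.png

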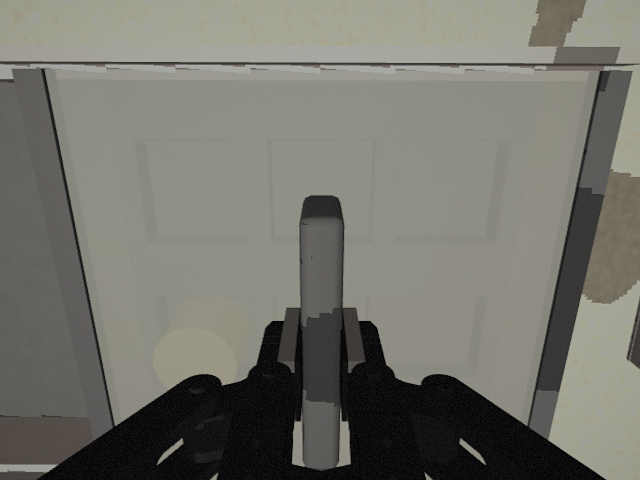

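Gripped on the rib (opening 12.5 mm). Now I slide it open along -tool x.

>>> {"api": "servo_tool", "payload": {"increments": [-8,0,0,0,0,-26,0,0,0,0,-44,0,0,0,0,-62,0,0,0,0,-80,0,0,0,0,-98,0,0,0,0,-116,0,0,0,0,-134,0,0,0,0,-152,0,0,0,0,-168,0,0,0,0,-180,0,0,0,0,-180,0,0,0,0]}}

```text
time: 3.8
ee_pos: [562.7, -228.8, 298.0]
ee_rot: [0.002, 0.675, 0.738, -0.0]
ft_force: [-2.2, -1.4, 7.3]
opening: 12.7
```

>>> {"api": "servo_tool", "payload": {"increments": [-10,0,0,0,0,-18,0,0,0,0,-23,0,0,0,0,-27,0,0,0,0,-27,0,0,0,0,-27,0,0,0,0]}}

```text
time: 4.3
ee_pos: [565.0, -254.2, 298.0]
ee_rot: [0.002, 0.675, 0.738, -0.0]
ft_force: [-2.5, -1.5, 6.9]
opening: 12.7
```

```bash
python3 -c "
from h import *
state();snap('scene','sc3');snap('wrist','w3')
f=load('sc3')['frame'][:,:,::-1]
cv2.imwrite('pics/c4.png',cv2.resize(f[150:330,130:470],None,fx=2.3,fy=2.3,interpolation=cv2.INTER_CUBIC))"
```

```text
t 4.3 p [ 565.  -254.2  298. ] x [-0.09   0.996 -0.003] z [ 0.002 -0.002 -1.   ] F [-2.5 -1.5  6.9] op 12.677990238435669 j [-0.48  0.15  1.36 -0.    1.63 -2.14]
```

View pics/c4.png

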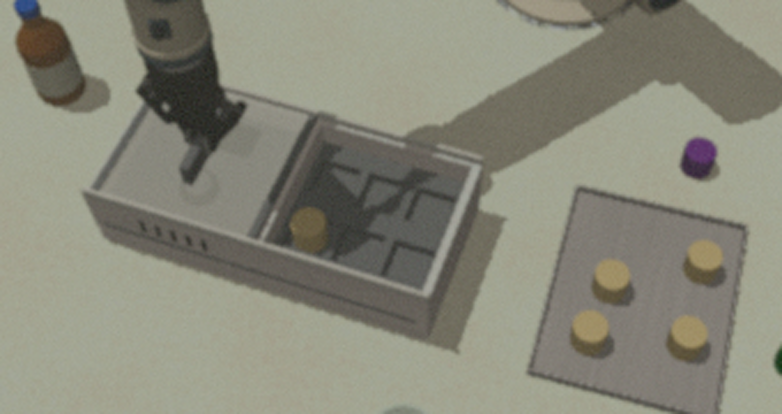

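View pics/w3.png

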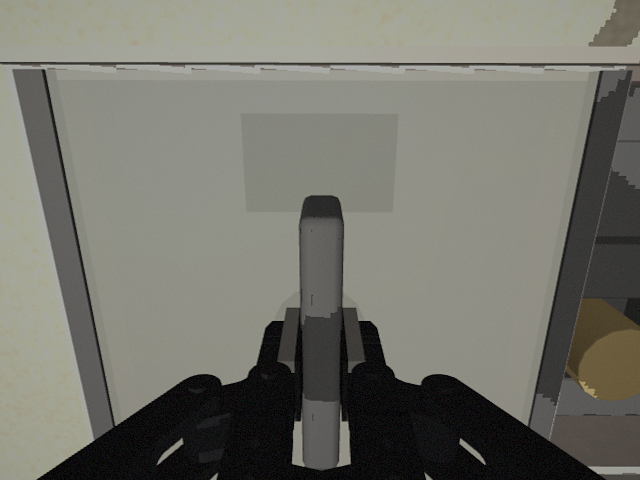

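The cover is almost open. I push on a little to find the stop.

>>> {"api": "servo_tool", "payload": {"increments": [-2,0,0,0,0,-4,0,0,0,0,-6,0,0,0,0,-7,0,0,0,0,-7,0,0,0,0,-7,0,0,0,0]}}

```text
time: 4.9
ee_pos: [565.6, -257.5, 298.0]
ee_rot: [-0.002, 0.673, 0.739, 0.002]
ft_force: [-7.7, 16.0, 10.8]
opening: 12.8
```

The stop is reached (16 N, 211 mm of travel from the grasp). I release, rise, turn, and look into the bay.

>>> {"api": "servo_tool", "payload": {"increments": [4,0,0,0,0,4,0,0,0,0.4,4,0,0,0,0.5,4,0,0,0,0.5,4,0,-10,0,0.5,4,0,-40,0,0.5,4,0,-80,0,0.5,10,0,-110,0.1,0.6,50,0,-110,0.22,0.6,90,0,-110,0.34,0.6,130,0,-110,0.46,0.6,170,0,-110,0.58,0.6]}}

```text
time: 5.9
ee_pos: [550.0, -90.6, 406.6]
ee_rot: [0.0, 0.858, 0.513, 0.0]
ft_force: [1.0, 0.8, -0.2]
opening: 50.8
```

```bash
python3 -c "
from h import *
state()"
```

```text
t 5.9 p [550.  -90.6 406.6] x [0.474 0.881 0.001] z [ 0.001 -0.    -1.   ] F [ 1.   0.8 -0.2] op 50.84390318175292 j [-0.22 -0.02  1.34  0.    1.82 -1.3 ]
```

>>> {"api": "servo_tool", "payload": {"increments": [16,-10,0,0.12,0.6,32,-20,0,0.24,0.6,48,-29,0,0.36,0.6,48,-29,0,0.48,0.6,48,-29,0,0.6,0.6,48,-29,0,0.72,0.6,48,-29,0,0.84,0.6,48,-29,0,0.96,0.6,48,-29,0,0.987,0.6,48,-29,0,0.987,0.6,48,-29,0,0.987,0.6]}}

```text
time: 6.82
ee_pos: [547.2, -36.0, 406.2]
ee_rot: [0.0, 0.999, 0.049, 0.0]
ft_force: [-0.4, -0.1, 0.0]
opening: 51.1
```

```bash
python3 -c "
from h import *
state();snap('wrist','w4')"
```

```text
t 6.8167 p [547.2 -36.  406.2] x [0.995 0.099 0.001] z [ 0.001 -0.    -1.   ] F [-0.4 -0.1  0. ] op 51.07525162246803 j [-0.13 -0.05  1.37  0.    1.82 -0.23]
```

View pics/w4.png

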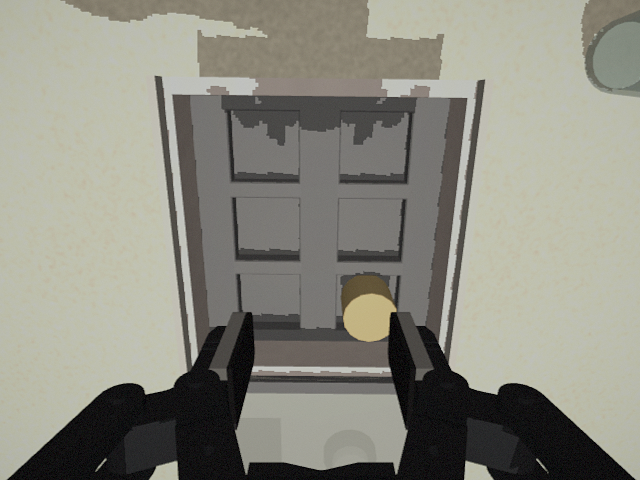

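The view shows the open bay: six wells in two rows, all empty except well5 (far row, deck side), which holds a pellet at (369,315). I zoom in to measure the corners.

```bash
python3 -c "
from h import *
f=load('w4')['frame'][:,:,::-1]
cv2.imwrite('pics/c5.png',cv2.resize(f[85:345,210:430],None,fx=2.3,fy=2.3,interpolation=cv2.INTER_CUBIC))"
```

```text
(no output)
```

View pics/c5.png

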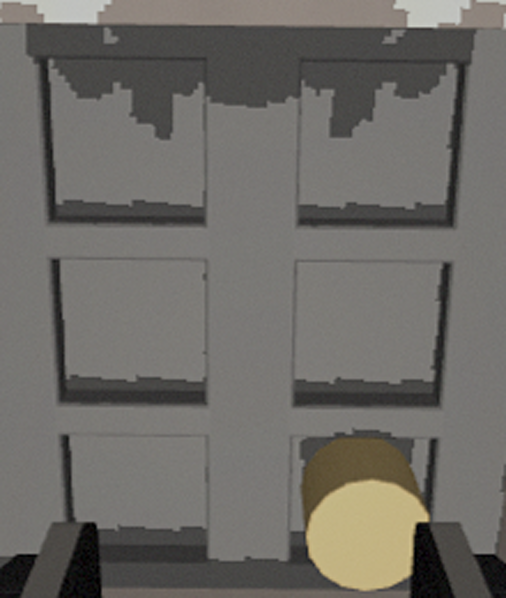

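Run:
```python
from h import *
g=load('w4')
C={(-40,62):[(39,58),(206,58),(207,225),(49,224)],(40,62):[(300,59),(466,61),(455,228),(299,226)],
(-40,0):[(51,258),(207,259),(208,406),(60,405)],(40,0):[(296,260),(453,262),(440,408),(294,407)]}
A=[];B=[]
for (x,y),cs in C.items():
    for (u,v),(dx,dy) in zip(cs,((-25,25),(25,25),(25,-25),(-25,-25))):
        A.append((x+dx,y+dy));B.append(ray(g,210+u/2.3,85+v/2.3,69)[:2])
A=np.array(A,float);B=np.array(B)
a=A-A.mean(0);b=B-B.mean(0)
th=np.arctan2((a[:,0]*b[:,1]-a[:,1]*b[:,0]).sum(),(a*b).sum()); c,s=np.cos(th),np.sin(th); Rm=np.array([[c,-s],[s,c]])
o=B.mean(0)-Rm@A.mean(0); print(np.degrees(th),th,o,'scale',np.sqrt((b**2).sum()/(a**2).sum())); print((B-A@Rm.T-o).round(1))
for i,w in enumerate([(-40,62),(-40,0),(-40,-62),(40,62),(40,0),(40,-62)]): print(i,(Rm@w+o).round(1))
print('loaded',ray(g,210+368/2.3,85+535/2.3,93))
```

```text
5.182056320841409 0.09044394482246623 [547.92629772 -47.89512502] scale 1.0053658374947965
[[-0.2  0.4]
 [ 0.5  0.9]
 [ 0.6 -0.2]
 [-0.2 -0.4]
 [-0.9  0.7]
 [-0.3  0.6]
 [ 0.3 -0.6]
 [ 0.1 -0.4]
 [-0.3  0.5]
 [ 0.4  0.6]
 [ 0.5 -0.6]
 [-0.2 -0.8]
 [-0.7  0.4]
 [ 0.4  0.3]
 [-0.1 -0.8]
 [-0.1 -0.8]]
0 [502.5  10.2]
1 [508.1 -51.5]
2 [ 513.7 -113.3]
3 [582.2  17.5]
4 [587.8 -44.3]
5 [ 593.4 -106. ]
loaded [ 592.50357464 -105.73584303   93.        ]
```

The well fit is good to under 1 mm, with yaw 5.18° and origin (547.9,-47.9). The loaded pellet is in well5 and fits its predicted place. Now to the tray.

>>> {"api": "servo_tool", "payload": {"increments": [-2,-35,0,0,1,-4,-70,0,0,1,-7,-105,0,0,1,-9,-140,0,0,1,-11,-175,0,0,1,-13,-210,0,0,1,-15,-245,0,0.009,1,-18,-280,0,0.009,1,-20,-315,0,0.009,1,-22,-350,0,0.009,1,-22,-350,0,0.009,1,-22,-350,0,0.009,1]}}

```text
time: 7.87
ee_pos: [490.7, 312.0, 405.3]
ee_rot: [0.0, 0.999, 0.046, -0.0]
ft_force: [-1.1, -0.8, 0.3]
opening: 85.4
```

```bash
cat >> h.py <<'E'
def pellets(f,z=41):
    g=load(f); fr=np.ascontiguousarray(g['frame']); hsv=cv2.cvtColor(fr,cv2.COLOR_RGB2HSV)
    m=cv2.inRange(hsv,(12,50,30),(32,255,255)); out=[]
    # bright top faces: split by value with Otsu inside each blob
    v=hsv[:,:,2]; t,_=cv2.threshold(v[m>0].reshape(-1,1),0,255,cv2.THRESH_OTSU)
    m2=((m>0)&(v>t)).astype(np.uint8); m2=cv2.morphologyEx(m2,cv2.MORPH_OPEN,np.ones((3,3)))
    cs,_=cv2.findContours(m2,cv2.RETR_EXTERNAL,cv2.CHAIN_APPROX_NONE)
    for c in cs:
        if cv2.contourArea(c)<300: continue
        P=np.array([ray(g,*p[0],z)[:2] for p in c],np.float32)
        (x,y),r=cv2.minEnclosingCircle(P); uv=c[:,0].mean(0)
        print('px',uv.round(0),'circ',round(x,1),round(y,1),'r',round(r,1),'mean',P.mean(0).round(1))
E
python3 -c "
from h import *
state();snap('wrist','w5');pellets('w5')"
```

```text
t 7.8667 p [490.7 312.  405.3] x [ 0.996  0.093 -0.001] z [-0.001 -0.    -1.   ] F [-1.1 -0.8  0.3] op 85.4485520390369 j [ 0.51  0.04  1.28 -0.    1.82  0.42]
px [387. 295.] circ 556.3 237.5 r 20.7 mean [556.4 237.7]
px [302. 288.] circ 481.0 237.6 r 20.7 mean [481.1 237.7]
px [221. 174.] circ 409.3 330.7 r 20.7 mean [409.3 331. ]
px [356. 171.] circ 516.1 343.4 r 20.8 mean [516.3 343.6]
```

View pics/w5.png

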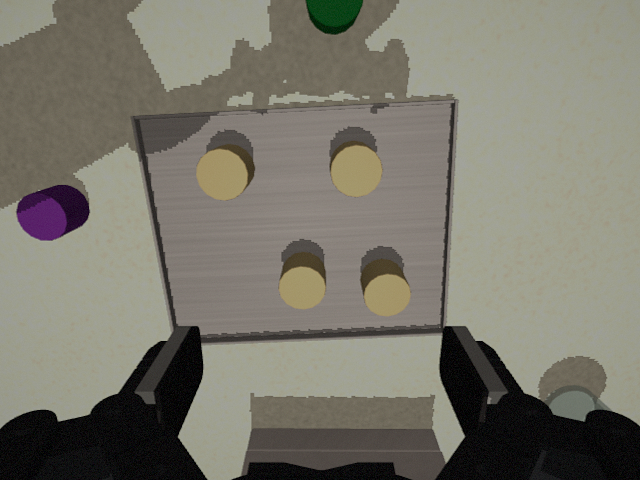

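The view shows four cream pellets in the tray at pixels (387,295), (302,288), (221,174) and (356,171). The fitted radius is 20.7 mm against 21 mm, so the positions are sound. I take the one at (556.3,237.5) first.

>>> {"api": "servo_tool", "payload": {"increments": [20,27,0,0,0.72,40,54,20,0,0.72,58,80,55,0,0.72,58,80,95,0,0.72,58,80,130,0,0.72,58,80,160,0,0.72,58,80,185,0,0.72,58,80,203,0,0.72,58,80,214,0,0.72,58,80,214,0,0.72,58,80,214,0,0.72], "squeeze": 40}}

```text
time: 8.83
ee_pos: [556.4, 235.0, 192.1]
ee_rot: [0.0, 0.999, 0.044, 0.0]
ft_force: [0.3, 0.2, 0.8]
opening: 61.9
```

```bash
python3 -c "
from h import *
state();snap('wrist','w6')"
```

```text
t 8.8333 p [556.4 235.  192.1] x [ 0.996  0.087 -0.   ] z [ 0. -0. -1.] F [0.3 0.2 0.8] op 61.89469004022994 j [ 0.34  0.16  1.53 -0.    1.45  0.26]
```

View pics/w6.png

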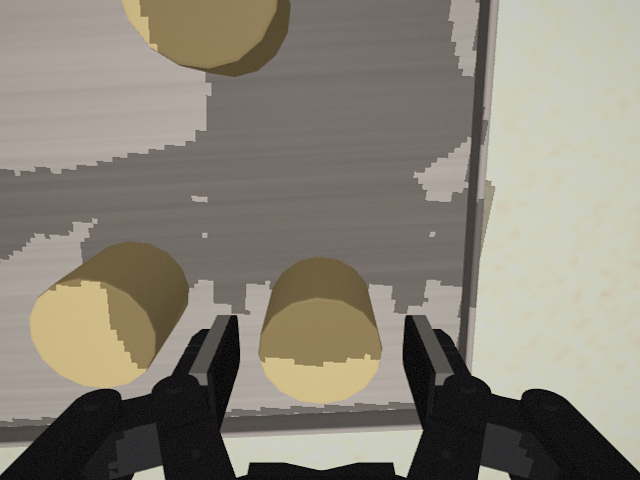

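The pellet is centred between the fingers at (320,350). Closing.

>>> {"api": "servo_tool", "payload": {"increments": [0,-2,0,0,0.72,0,-2,0,0,0,0,-2,0,0,0,0,-2,0,0,0,0,-2,0,0,0,0,-2,0,0,0,0,-2,-15,0,0,0,-2,-40,0,0,0,-2,-40,0,0]}}

```text
time: 9.63
ee_pos: [556.8, 238.3, 236.8]
ee_rot: [-0.001, 0.999, 0.044, 0.003]
ft_force: [0.6, -0.0, 0.6]
opening: 40.4
```

```bash
python3 -c "
from h import *
state();snap('wrist','w7');snap('side','s7')"
```

```text
t 9.6333 p [556.8 238.3 236.8] x [0.996 0.089 0.007] z [ 0.007  0.002 -1.   ] F [ 0.6 -0.   0.6] op 40.43500952169761 j [ 0.35  0.13  1.48 -0.    1.52  0.26]
```

View pics/w7.png

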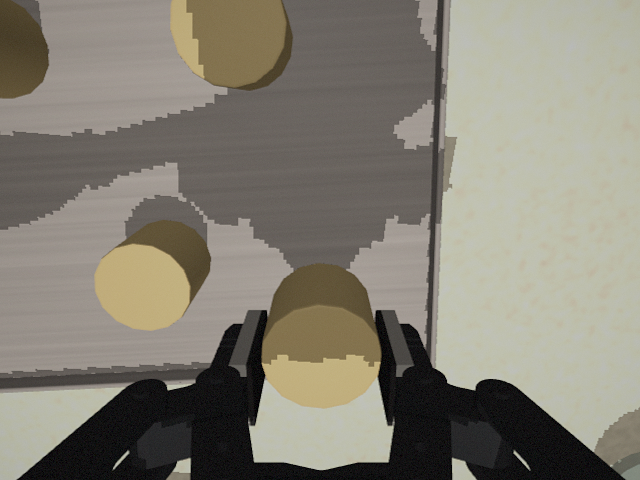

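View pics/s7.png

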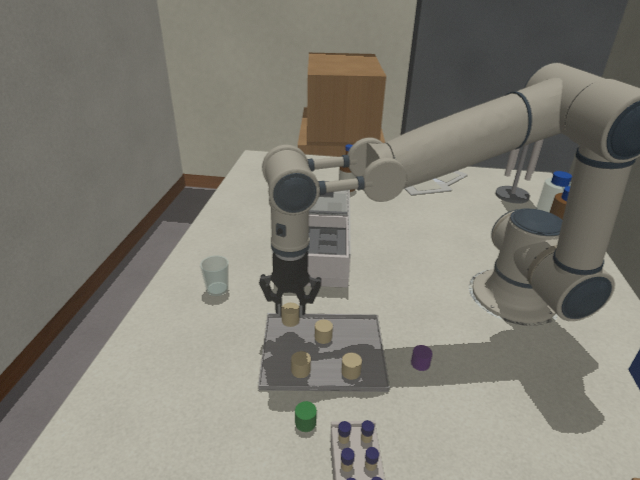

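The pellet is held (opening 40.4 mm) and lifted, centred at (321,357). I carry it to well4 at (587.8,-44.3).

>>> {"api": "servo_tool", "payload": {"increments": [0,0,-30,0,0,0,20,-65,0,0,0,50,-95,0,0,1,85,-108,0,0,2,120,-108,0,0,3,155,-108,0,0,4,190,-108,0,0,5,225,-108,0,0,5,258,-108,0,0,5,278,-108,0,0,5,284,-108,0,0,5,284,-108,0,0]}}

```text
time: 10.73
ee_pos: [585.9, -46.1, 337.9]
ee_rot: [-0.0, 0.999, 0.043, -0.001]
ft_force: [-0.1, 0.8, -1.1]
opening: 40.5
```

```bash
cat >> h.py <<'E'
W={0:(502.5,10.2),1:(508.1,-51.5),2:(513.7,-113.3),3:(582.2,17.5),4:(587.8,-44.3)}
def to(x,y,z=None):
    s,M=state(); p=s['ee_pos']; d=np.array([x,y,p[2] if z is None else z])-p
    a=np.arctan2(M[1,0],M[0,0]); print('move tool',(M.T@d).round(1),'yaw',round(a-0.0904,3))
E
python3 -c "
from h import *
to(*W[4],245);snap('wrist','w8')"
```

```text
t 10.7333 p [585.9 -46.1 337.9] x [ 0.996  0.086 -0.003] z [-0.003  0.    -1.   ] F [-0.1  0.8 -1.1] op 40.51874529149533 j [-0.14  0.06  1.39 -0.    1.7  -0.22]
move tool [ 2.2 -1.6 92.9] yaw -0.005
```

View pics/w8.png

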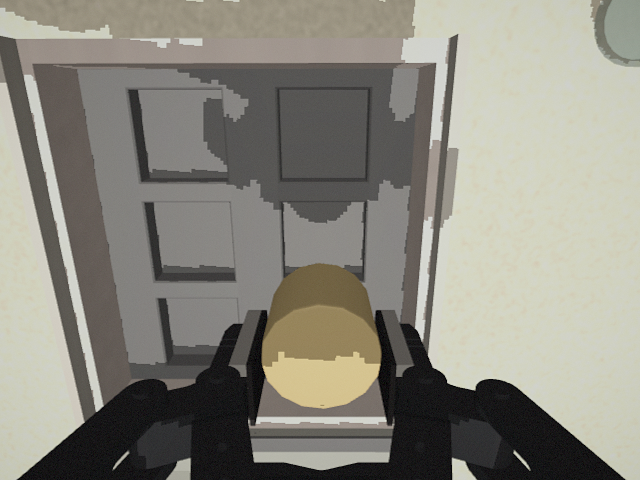

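>>> {"api": "servo_tool", "payload": {"increments": [2,-1,15,0,0,2,-1,40,0,0,2,-1,60,0,0,2,-1,75,0,0,2,-1,82,0,0,2,-1,87,0,0,2,-1,90,0,0,2,-1,91,0,0,2,-1,91,0,0]}}

```text
time: 11.53
ee_pos: [588.1, -43.2, 249.6]
ee_rot: [0.0, 0.999, 0.044, 0.001]
ft_force: [0.1, -0.0, 0.2]
opening: 40.8
```

```bash
python3 -c "
from h import *
to(*W[4],245);snap('wrist','w9')"
```

```text
t 11.5333 p [588.1 -43.2 249.6] x [0.996 0.089 0.001] z [ 0.001 -0.    -1.   ] F [ 0.1 -0.   0.2] op 40.849824938177505 j [-0.13  0.09  1.51  0.    1.54 -0.22]
move tool [-0.4  1.1  4.6] yaw -0.002
```

View pics/w9.png

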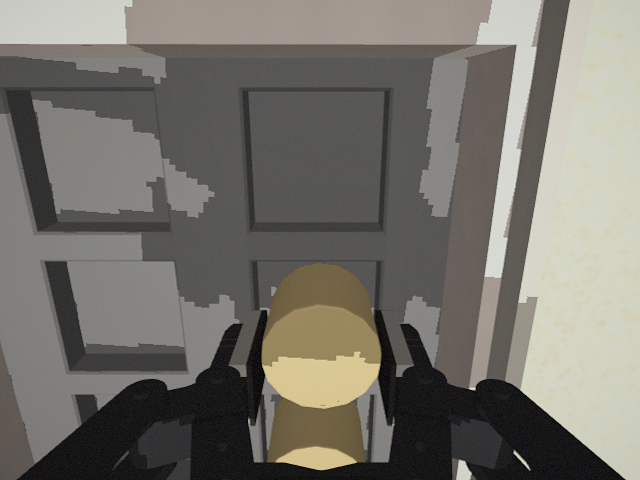

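The pellet is in the mouth of the well, between the edges at x 252–380. I lower it 4 mm to the floor, then release.

>>> {"api": "servo_tool", "payload": {"increments": [0,1,2,0,0,0,1,3,0,0,0,1,4,0,0,0,1,4,0,0,0,1,4,0,0]}}

```text
time: 12.0
ee_pos: [588.1, -44.6, 245.7]
ee_rot: [0.0, 0.999, 0.044, 0.001]
ft_force: [-1.2, -0.5, 3.4]
opening: 40.6
```

>>> {"api": "servo_tool", "payload": {"increments": [0,0,1,0,0,0,0,1,0,0.6,0,0,1,0,0.6,0,0,1,0,0.6,0,0,1,0,0.6,0,0,-10,0,0.6,0,0,-35,0,0.6,0,0,-70,0,0.6,0,0,-105,0,0.6,0,-20,-130,0,0.7,0,-50,-150,0,0.7,0,-50,-150,0,0.7]}}

```text
time: 13.0
ee_pos: [583.1, 8.8, 402.0]
ee_rot: [-0.001, 0.999, 0.046, 0.005]
ft_force: [1.3, -0.3, 0.3]
opening: 59.6
```

```bash
python3 -c "
from h import *
state();snap('wrist','w10');pellets('w10',93)"
```

```text
t 13.0 p [583.1   8.8 402. ] x [0.996 0.092 0.01 ] z [ 0.01   0.002 -1.   ] F [ 1.3 -0.3  0.3] op 59.58817181322285 j [-0.04  0.04  1.29  0.    1.8  -0.14]
px [314. 367.] circ 592.5 -105.9 r 20.7 mean [ 592.3 -105.5]
px [317. 297.] circ 589.0 -45.4 r 20.7 mean [588.8 -45.1]
```

View pics/w10.png

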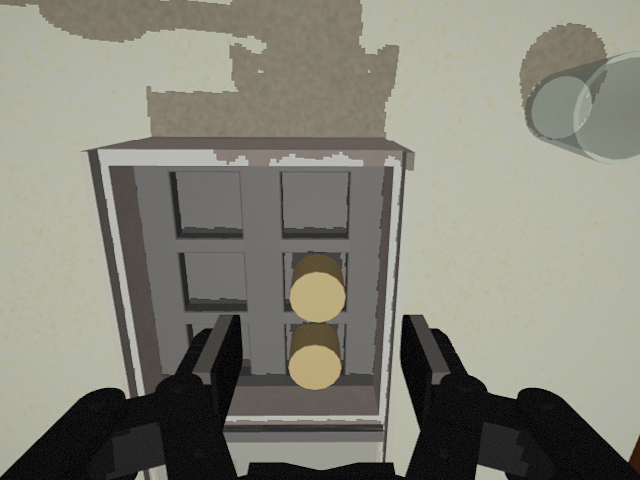

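Well4 is filled: the pellet at (317,297) fits radius 20.7 mm at the seated height, 1.6 mm off centre. Back to the tray.

>>> {"api": "servo_tool", "payload": {"increments": [-7,-33,0,0,0.72,-14,-66,0,0,0.72,-21,-99,0,0,0.72,-28,-132,0,0,0.72,-35,-165,0,0,0.72,-42,-198,0,0,0.72,-49,-231,0,0,0.72,-56,-264,0,0,0.72,-62,-294,0,0,0.72,-65,-310,0,0,0.72,-65,-310,0,0,0.72,-65,-310,0,0,0.72]}}

```text
time: 14.05
ee_pos: [491.4, 308.6, 393.5]
ee_rot: [0.001, 0.999, 0.045, -0.001]
ft_force: [0.2, -0.0, -0.6]
opening: 61.6
```

```bash
python3 -c "
from h import *
state();snap('wrist','w11');pellets('w11');to(516,343.4,191)"
```

```text
t 14.05 p [491.4 308.6 393.5] x [ 0.996  0.09  -0.002] z [-0.001 -0.002 -1.   ] F [ 0.2 -0.  -0.6] op 61.568930668005564 j [ 0.5   0.04  1.31 -0.    1.8   0.41]
px [301. 289.] circ 481.0 237.5 r 20.6 mean [481.1 237.8]
px [217. 172.] circ 409.4 330.6 r 20.7 mean [409.3 330.8]
px [357. 168.] circ 516.2 343.3 r 20.7 mean [516.3 343.5]
t 14.1 p [491.7 307.8 393.8] x [ 0.996  0.088 -0.001] z [-0.001 -0.002 -1.   ] F [-0.   0.1  0.1] op 61.43414332901989 j [ 0.5   0.04  1.31 -0.    1.8   0.41]
move tool [ 27.6 -33.6 202.7] yaw -0.002
```

The three remaining pellets have not moved. Next is the one at (516.2,343.3).

>>> {"api": "servo_tool", "payload": {"increments": [14,-17,20,0,0.72,28,-34,55,0,0.72,28,-34,95,0,0.72,28,-34,130,0,0.72,28,-34,160,0,0.72,28,-34,182,0,0.72,28,-34,195,0,0.72,28,-34,202,0,0.72,28,-34,202,0,0.72,28,-34,202,0,0.72]}}

```text
time: 14.93
ee_pos: [516.9, 344.4, 194.1]
ee_rot: [-0.0, 0.999, 0.044, 0.001]
ft_force: [0.6, -0.4, -0.0]
opening: 61.6
```

```bash
python3 -c "
from h import *
to(516,343.4,192);snap('wrist','w12')"
```

```text
t 14.9333 p [516.9 344.4 194.1] x [0.996 0.088 0.002] z [ 0.002  0.001 -1.   ] F [ 0.6 -0.4 -0. ] op 61.63718780357038 j [ 0.53  0.21  1.48 -0.    1.45  0.45]
move tool [-1.   0.9  2.1] yaw -0.003
```

View pics/w12.png

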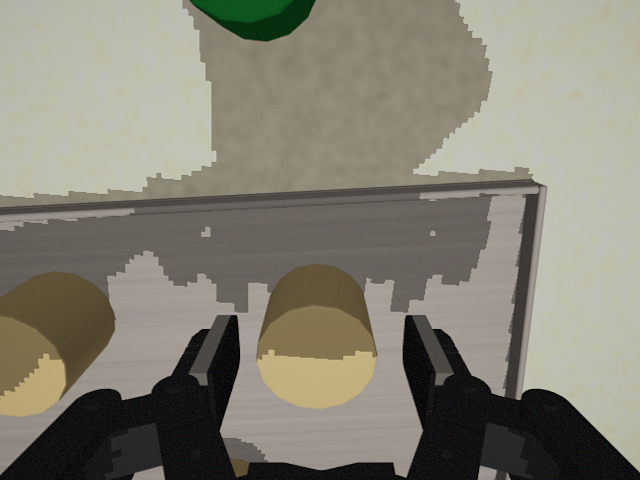

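The pellet is centred at (317,357). I close and lift.

>>> {"api": "servo_tool", "payload": {"increments": [0,0,1,0,0,0,0,1,0,0,0,0,1,0,0,0,0,1,0,0,0,0,1,0,0,0,0,1,0,0,0,0,-10,0,0,0,0,-40,0,0,0,0,-80,0,0,0,0,-120,0,0,0,0,-145,0,0,0,0,-145,0,0]}}

```text
time: 15.98
ee_pos: [516.5, 345.0, 346.9]
ee_rot: [-0.003, 0.999, 0.044, 0.006]
ft_force: [0.6, 1.0, -0.2]
opening: 40.6
```

```bash
python3 -c "
from h import *
to(*W[3])"
```

```text
t 15.9833 p [516.5 345.  346.9] x [0.996 0.089 0.011] z [ 0.011  0.006 -1.   ] F [ 0.6  1.  -0.2] op 40.6258658726589 j [0.53 0.14 1.28 0.   1.71 0.45]
move tool [ 36.4 332.   -1.4] yaw -0.002
```

>>> {"api": "servo_tool", "payload": {"increments": [4,35,0,0,0,8,70,0,0,0,12,105,0,0,0,16,140,0,0,0,20,175,0,0,0,24,210,0,0,0,28,245,0,0,0,32,280,0,0,0,35,310,0,0,0,36,326,0,0,0,36,332,0,0,0,36,332,0,0,0]}}

```text
time: 16.98
ee_pos: [581.4, 16.1, 337.0]
ee_rot: [-0.0, 0.999, 0.043, -0.001]
ft_force: [0.7, 0.2, -0.8]
opening: 40.8
```

```bash
python3 -c "
from h import *
to(*W[3],248)"
```

```text
t 16.9833 p [581.4  16.1 337. ] x [ 0.996  0.086 -0.001] z [-0.001  0.    -1.   ] F [ 0.7  0.2 -0.8] op 40.83133020475324 j [-0.03  0.04  1.4  -0.    1.7  -0.12]
move tool [ 1.  -1.3 89. ] yaw -0.004
```

>>> {"api": "servo_tool", "payload": {"increments": [1,-1,15,0,0,1,-1,40,0,0,1,-1,60,0,0,1,-1,75,0,0,1,-1,82,0,0,1,-1,87,0,0,1,-1,89,0,0,1,-1,90,0,0,1,-1,90,0,0,1,-1,90,0,0]}}

```text
time: 17.82
ee_pos: [582.7, 18.4, 248.9]
ee_rot: [0.0, 0.999, 0.044, 0.001]
ft_force: [0.1, -0.1, -1.2]
opening: 40.8
```

```bash
python3 -c "
from h import *
to(*W[3],245);snap('wrist','w13')"
```

```text
t 17.8167 p [582.7  18.4 248.9] x [0.996 0.089 0.002] z [ 0.002  0.    -1.   ] F [ 0.1 -0.1 -1.2] op 40.82754047523346 j [-0.03  0.07  1.53  0.    1.54 -0.12]
move tool [-0.6  0.9  3.9] yaw -0.002
```

View pics/w13.png

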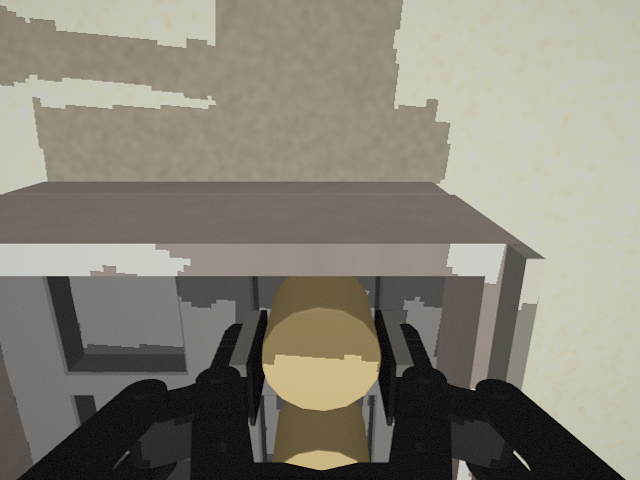

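The pellet is centred over well3 (tool at (582.7,18.4)). I lower it, release, rise and back off.

>>> {"api": "servo_tool", "payload": {"increments": [0,1,2,0,0,0,1,3,0,0,0,1,4,0,0,0,1,4,0,0,0,1,4,0,0.6,0,1,4,0,0.6,0,1,4,0,0.6,0,1,4,0,0.6,0,1,-6,0,0.6,0,1,-30,0,0.6,0,1,-65,0,0.6,0,1,-100,0,0.6]}}

```text
time: 18.87
ee_pos: [582.1, 17.3, 348.2]
ee_rot: [-0.0, 0.999, 0.044, -0.001]
ft_force: [0.4, -1.5, 0.3]
opening: 51.5
```

```bash
python3 -c "
from h import *
to(490,310,400)"
```

```text
t 18.8667 p [582.1  17.3 348.2] x [ 0.996  0.088 -0.003] z [-0.003  0.    -1.   ] F [ 0.4 -1.5  0.3] op 51.48446766298623 j [-0.03  0.04  1.38 -0.    1.72 -0.12]
move tool [ -66.  -299.7  -51.5] yaw -0.002
```

>>> {"api": "servo_tool", "payload": {"increments": [-5,-20,-30,0,0.72,-12,-50,-52,0,0.72,-17,-75,-52,0,0.72,-17,-75,-52,0,0.72]}}

```text
time: 19.2
ee_pos: [557.8, 93.9, 403.5]
ee_rot: [-0.001, 0.999, 0.046, 0.003]
ft_force: [1.2, 0.7, -0.5]
opening: 61.1
```

```bash
python3 -c "
from h import *
snap('wrist','w14');pellets('w14',93);to(490,310,400)"
```

```text
px [337. 452.] circ 592.0 -105.7 r 20.6 mean [ 591.9 -104.2]
px [341. 394.] circ 589.0 -45.3 r 20.6 mean [588.9 -45.1]
px [342. 328.] circ 583.8 15.3 r 20.7 mean [583.8  15.5]
px [227.  11.] circ 491.3 225.3 r 16.4 mean [492.1 221.7]
t 19.25 p [558.3  92.3 401.7] x [0.996 0.092 0.003] z [ 0.003  0.001 -1.   ] F [-0.5 -1.  -0.1] op 61.78546327267445 j [ 0.1  -0.    1.33  0.    1.81  0.01]
move tool [ -48.1 -223.     1.7] yaw 0.001
```

View pics/w14.png

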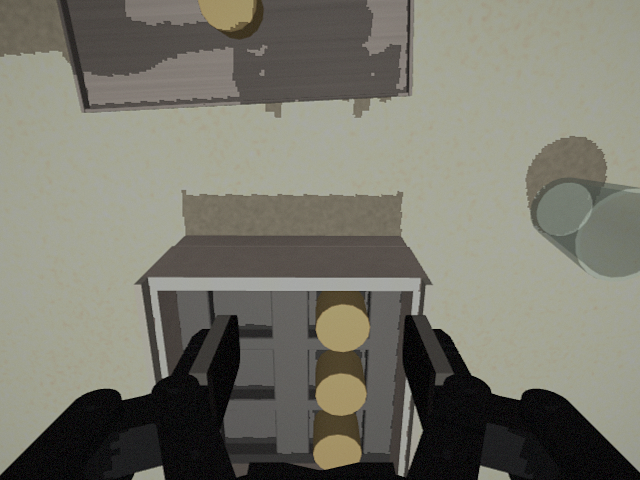

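Well3 is seated as well (radius 20.7 mm at its height). Back over the tray.

>>> {"api": "servo_tool", "payload": {"increments": [-7,-33,0,0,0.72,-14,-66,0,0,0.72,-21,-99,0,0,0.72,-28,-132,0,0,0.72,-35,-165,0,0,0.72,-42,-198,0,0,0.72,-48,-217,0,0,0.72,-48,-223,0,0,0.72,-48,-223,0,0,0.72,-48,-223,0,0,0.72]}}

```text
time: 20.08
ee_pos: [492.0, 307.6, 399.2]
ee_rot: [0.001, 0.999, 0.044, -0.0]
ft_force: [0.3, -0.6, -0.2]
opening: 61.7
```

```bash
python3 -c "
from h import *
snap('wrist','w15');pellets('w15');to(481,237.6,192)"
```

```text
px [301. 286.] circ 481.1 237.6 r 20.7 mean [481.1 237.7]
px [218. 170.] circ 409.4 330.6 r 20.7 mean [409.3 330.9]
t 20.1333 p [492.1 307.2 399.4] x [ 0.996  0.087 -0.   ] z [-0.    -0.001 -1.   ] F [0.4 0.7 0.2] op 61.28076921385918 j [ 0.5   0.04  1.3  -0.    1.81  0.41]
move tool [-17.1  68.2 207.5] yaw -0.003
```

>>> {"api": "servo_tool", "payload": {"increments": [-8,34,10,0,0.72,-17,68,40,0,0.72,-17,68,80,0,0.72,-17,68,115,0,0.72,-17,68,148,0,0.72,-17,68,175,0,0.72,-17,68,195,0,0.72,-17,68,206,0,0.72,-17,68,207,0,0.72,-17,68,207,0,0.72]}}

```text
time: 20.97
ee_pos: [480.9, 238.3, 193.0]
ee_rot: [0.0, 0.999, 0.044, -0.0]
ft_force: [-0.9, 0.2, 0.5]
opening: 61.3
```

```bash
python3 -c "
from h import *
to(481,237.6,192);snap('wrist','w16')"
```

```text
t 20.9667 p [480.9 238.3 193. ] x [ 0.996  0.087 -0.   ] z [-0. -0. -1.] F [-0.9  0.2  0.5] op 61.33328915444177 j [ 0.4  -0.01  1.72 -0.    1.44  0.31]
move tool [0.  0.8 1. ] yaw -0.003
```

View pics/w16.png

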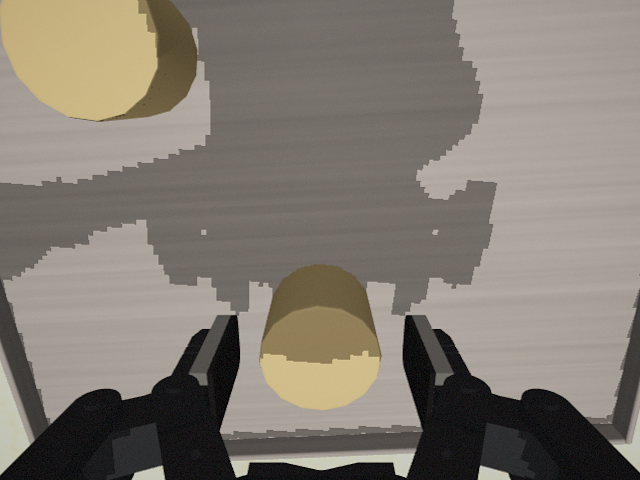

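The pellet is centred at (320,357). I close and lift.

>>> {"api": "servo_tool", "payload": {"increments": [0,0,0,0,0,0,0,0,0,0,0,0,0,0,0,0,0,0,0,0,0,0,0,0,0,0,0,0,0,0,0,0,-10,0,0,0,0,-40,0,0,0,0,-80,0,0,0,0,-120,0,0,0,0,-145,0,0,0,0,-145,0,0]}}

```text
time: 22.02
ee_pos: [480.9, 239.5, 346.4]
ee_rot: [-0.002, 0.999, 0.044, 0.006]
ft_force: [0.5, -0.3, -0.4]
opening: 40.7
```

```bash
python3 -c "
from h import *
to(*W[1])"
```

```text
t 22.0167 p [480.9 239.5 346.4] x [0.996 0.089 0.012] z [ 0.011  0.005 -1.   ] F [ 0.5 -0.3 -0.4] op 40.663943718599675 j [ 0.4  -0.09  1.51  0.    1.7   0.31]
move tool [  1.3 292.2  -1.1] yaw -0.002
```

>>> {"api": "servo_tool", "payload": {"increments": [0,33,0,0,0,0,66,0,0,0,0,99,0,0,0,0,132,0,0,0,1,165,0,0,0,1,198,0,0,0,1,231,0,0,0,1,260,0,0,0,1,280,0,0,0,1,290,0,0,0,1,290,0,0,0,1,290,0,0,0]}}

```text
time: 23.02
ee_pos: [507.1, -49.3, 337.4]
ee_rot: [-0.0, 0.999, 0.044, -0.0]
ft_force: [-0.7, 1.0, 0.3]
opening: 40.7
```

```bash
python3 -c "
from h import *
to(508.1,-50.5,248)"
```

```text
t 23.0167 p [507.1 -49.3 337.4] x [ 0.996  0.088 -0.001] z [-0.001  0.001 -1.   ] F [-0.7  1.   0.3] op 40.746676490640496 j [-0.16 -0.16  1.59  0.    1.71 -0.25]
move tool [ 1.   1.4 89.4] yaw -0.002
```

>>> {"api": "servo_tool", "payload": {"increments": [1,1,15,0,0,1,1,40,0,0,1,1,60,0,0,1,1,75,0,0,1,1,82,0,0,1,1,87,0,0,1,1,89,0,0,1,1,90,0,0,1,1,90,0,0,1,1,90,0,0]}}

```text
time: 23.85
ee_pos: [508.5, -50.4, 248.8]
ee_rot: [0.0, 0.999, 0.044, 0.001]
ft_force: [0.1, -0.3, -1.7]
opening: 40.7
```

```bash
python3 -c "
from h import *
to(508.1,-50.5,245);snap('wrist','w17')"
```

```text
t 23.85 p [508.5 -50.4 248.8] x [0.996 0.089 0.002] z [ 0.002 -0.    -1.   ] F [ 0.1 -0.3 -1.7] op 40.67085287960208 j [-0.17 -0.12  1.72  0.    1.54 -0.25]
move tool [-0.4  0.   3.8] yaw -0.002
```

View pics/w17.png

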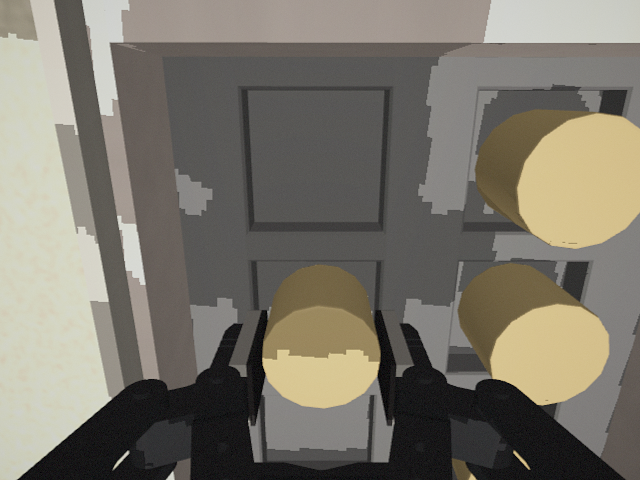

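The pellet sits in the mouth of well1 between its edges, and the far-row pellets stay clear of the fingers. Lower and release.

>>> {"api": "servo_tool", "payload": {"increments": [0,0,2,0,0,0,0,3,0,0,0,0,4,0,0,0,0,4,0,0,0,0,4,0,0.6,0,0,4,0,0.6,0,0,4,0,0.6,0,0,4,0,0.6,0,0,-6,0,0.6,0,0,-30,0,0.6,0,0,-65,0,0.6,0,0,-100,0,0.6]}}

```text
time: 24.9
ee_pos: [507.8, -50.5, 348.3]
ee_rot: [-0.0, 0.999, 0.044, -0.001]
ft_force: [0.4, -0.7, -0.1]
opening: 50.9
```

>>> {"api": "servo_tool", "payload": {"increments": [0,-25,-30,0,0.72,0,-60,-52,0,0.72,-2,-95,-52,0,0.72,-2,-100,-52,0,0.72,-2,-100,-52,0,0.72]}}

```text
time: 25.32
ee_pos: [497.0, 50.6, 400.6]
ee_rot: [-0.0, 0.999, 0.046, 0.001]
ft_force: [0.1, -0.4, -0.5]
opening: 61.6
```

```bash
python3 -c "
from h import *
snap('wrist','w18');pellets('w18',93);to(470,310,400)"
```

```text
px [408. 421.] circ 588.5 -107.1 r 20.0 mean [ 584.7 -108.2]
px [324. 355.] circ 509.7 -52.5 r 20.6 mean [509.8 -52.3]
px [434. 283.] circ 583.9 15.3 r 20.7 mean [583.8  15.4]
t 25.3667 p [497.2  49.4 399.8] x [ 0.996  0.09  -0.   ] z [-0.    -0.001 -1.   ] F [-1.2 -0.8 -0.3] op 61.49966872403469 j [ 0.03 -0.18  1.5  -0.    1.82 -0.06]
move tool [  -3.6 -262.    -0.3] yaw 0.0
```

View pics/w18.png

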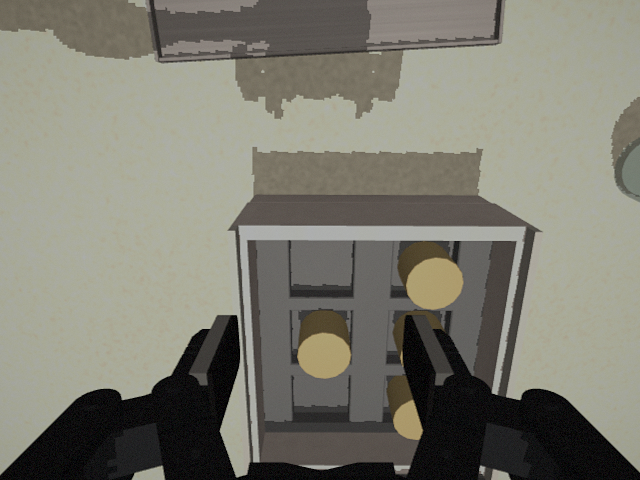

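Well1 is seated: the pellet fits at (509.7,-52.5), within 2 mm of the well's centre. On to the last one.

>>> {"api": "servo_tool", "payload": {"increments": [-1,-33,0,0,0.72,-2,-66,0,0,0.72,-3,-99,0,0,0.72,-4,-132,0,0,0.72,-4,-165,0,0,0.72,-4,-198,0,0,0.72,-4,-231,0,0,0.72,-4,-255,0,0,0.72,-4,-262,0,0,0.72,-4,-262,0,0,0.72]}}

```text
time: 26.2
ee_pos: [470.7, 310.0, 398.4]
ee_rot: [0.001, 0.999, 0.045, -0.001]
ft_force: [-0.4, -0.2, 0.1]
opening: 61.3
```

```bash
python3 -c "
from h import *
snap('wrist','w19');pellets('w19');to(409.3,330.6,192)"
```

```text
px [246. 175.] circ 409.4 330.6 r 20.7 mean [409.5 330.8]
t 26.25 p [470.8 308.9 398.7] x [ 0.996  0.088 -0.001] z [-0.001 -0.002 -1.   ] F [ 0.1 -0.3  0.1] op 61.81022486266183 j [ 0.52 -0.01  1.34 -0.    1.81  0.43]
move tool [-59.1 -27.4 206.8] yaw -0.002
```

View pics/w19.png

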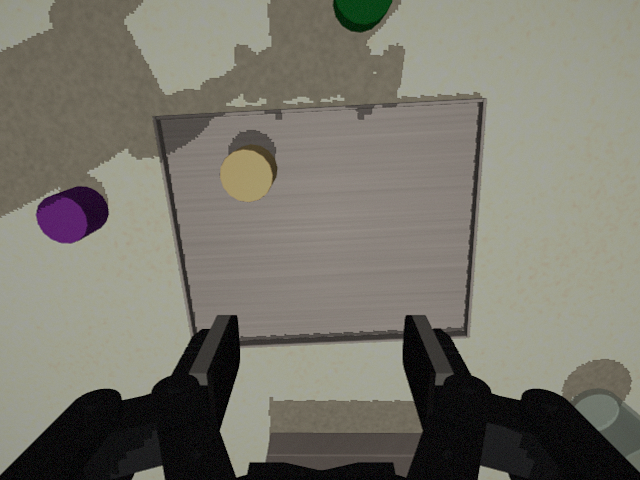

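Only one pellet remains, at (246,175), which is world (409.4,330.6).

>>> {"api": "servo_tool", "payload": {"increments": [-30,-14,10,0,0.72,-59,-28,40,0,0.72,-59,-28,80,0,0.72,-59,-28,115,0,0.72,-59,-28,148,0,0.72,-59,-28,175,0,0.72,-59,-28,195,0,0.72,-59,-28,206,0,0.72,-59,-28,207,0,0.72,-59,-28,207,0,0.72]}}

```text
time: 27.08
ee_pos: [409.6, 331.2, 192.9]
ee_rot: [0.0, 0.999, 0.043, -0.0]
ft_force: [0.5, 0.7, 0.5]
opening: 61.3
```

```bash
python3 -c "
from h import *
to(409.4,330.6,192);snap('wrist','w20')"
```

```text
t 27.0833 p [409.6 331.2 192.9] x [ 0.996  0.087 -0.   ] z [-0.    -0.001 -1.   ] F [0.5 0.7 0.5] op 61.303971453442756 j [ 0.62 -0.04  1.74 -0.    1.44  0.53]
move tool [-0.2  0.6  0.9] yaw -0.003
```

View pics/w20.png

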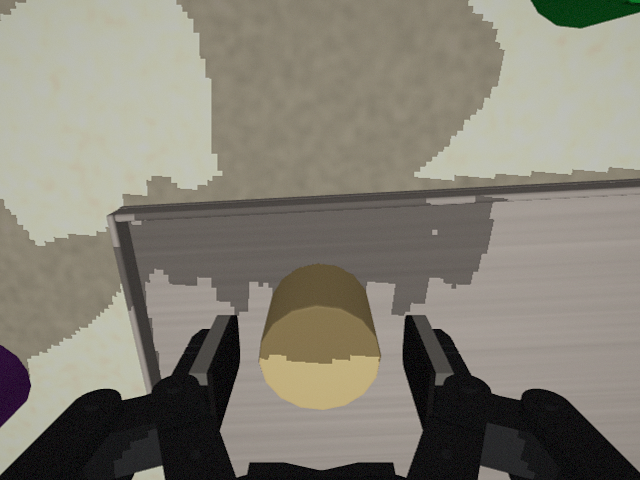

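The pellet is centred at (320,357), and the purple look-alike is well clear.

>>> {"api": "servo_tool", "payload": {"increments": [0,0,0,0,0,0,0,0,0,0,0,0,0,0,0,0,0,0,0,0,0,0,0,0,0,0,0,0,0,0,0,0,-10,0,0,0,0,-40,0,0,0,0,-80,0,0,0,0,-120,0,0,0,0,-145,0,0,0,0,-145,0,0]}}

```text
time: 28.13
ee_pos: [409.3, 332.6, 346.3]
ee_rot: [-0.003, 0.999, 0.044, 0.005]
ft_force: [1.0, -1.0, 0.5]
opening: 40.9
```

```bash
python3 -c "
from h import *
to(501.5,11.5)"
```

```text
t 28.1333 p [409.3 332.6 346.3] x [0.996 0.089 0.011] z [ 0.01   0.007 -1.   ] F [ 1.  -1.   0.5] op 40.87794508571484 j [ 0.62 -0.11  1.54  0.    1.71  0.53]
move tool [ 63.4 328.   -1.4] yaw -0.002
```

>>> {"api": "servo_tool", "payload": {"increments": [7,33,0,0,0,13,66,0,0,0,20,99,0,0,0,26,132,0,0,0,33,165,0,0,0,39,200,0,0,0,45,235,0,0,0,52,270,0,0,0,58,300,0,0,0,62,320,0,0,0,63,327,0,0,0,63,327,0,0,0]}}

```text
time: 29.13
ee_pos: [500.7, 10.8, 337.2]
ee_rot: [-0.0, 0.999, 0.043, -0.001]
ft_force: [0.0, 1.0, -1.0]
opening: 40.5
```

```bash
python3 -c "
from h import *
to(501.5,11.5,248)"
```

```text
t 29.1333 p [500.7  10.8 337.2] x [ 0.996  0.086 -0.001] z [-0.001 -0.    -1.   ] F [ 0.  1. -1.] op 40.49446048827647 j [-0.05 -0.18  1.61 -0.    1.71 -0.13]
move tool [ 0.9 -0.7 89.2] yaw -0.004
```

>>> {"api": "servo_tool", "payload": {"increments": [1,0,15,0,0,1,0,40,0,0,1,0,60,0,0,1,0,75,0,0,1,0,82,0,0,1,0,87,0,0,1,0,89,0,0,1,0,90,0,0,1,0,90,0,0,1,0,90,0,0]}}

```text
time: 29.97
ee_pos: [501.9, 12.2, 248.8]
ee_rot: [0.0, 0.999, 0.044, 0.001]
ft_force: [0.5, -0.1, -1.1]
opening: 40.4
```

```bash
python3 -c "
from h import *
to(501.5,11.5,245);snap('wrist','w21')"
```

```text
t 29.9667 p [501.9  12.2 248.8] x [0.996 0.089 0.002] z [ 0.002 -0.    -1.   ] F [ 0.5 -0.1 -1.1] op 40.4285855511555 j [-0.04 -0.15  1.74  0.    1.55 -0.13]
move tool [-0.5  0.7  3.8] yaw -0.002
```

View pics/w21.png

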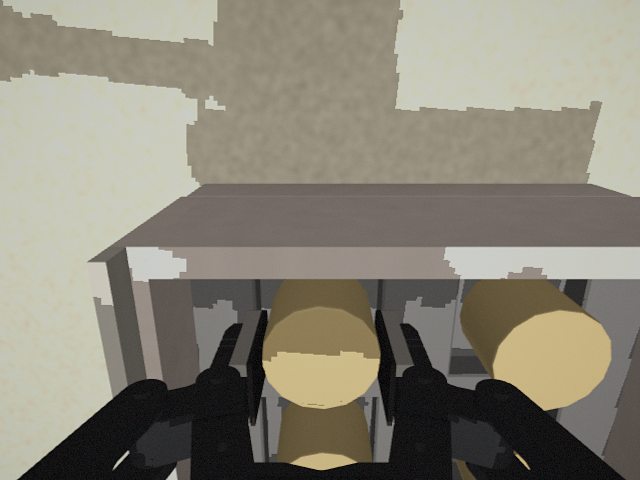

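The pellet is aligned with well0. Lower, release, rise, back off.

>>> {"api": "servo_tool", "payload": {"increments": [0,0,2,0,0,0,0,3,0,0,0,0,4,0,0,0,0,4,0,0,0,0,4,0,0.6,0,0,4,0,0.6,0,0,4,0,0.6,0,0,4,0,0.6,0,0,-6,0,0.6,0,0,-30,0,0.6,0,0,-65,0,0.6,0,0,-100,0,0.6]}}

```text
time: 31.02
ee_pos: [501.3, 12.2, 348.3]
ee_rot: [-0.0, 0.999, 0.044, -0.001]
ft_force: [0.6, 0.4, 0.2]
opening: 51.3
```

>>> {"api": "servo_tool", "payload": {"increments": [10,-10,-30,0,0.6,25,-10,-52,0,0.6,25,-10,-52,0,0.6,25,-10,-52,0,0.6,25,-10,-52,0,0.6]}}

```text
time: 31.43
ee_pos: [525.5, 24.3, 398.8]
ee_rot: [-0.0, 0.999, 0.044, -0.001]
ft_force: [-0.2, -0.3, -0.6]
opening: 51.1
```

```bash
python3 -c "
from h import *
state();snap('wrist','w22');pellets('w22',93);snap('scene','sc22')
f=load('sc22')['frame'][:,:,::-1]
cv2.imwrite('pics/c22.png',cv2.resize(f[150:330,130:470],None,fx=2.3,fy=2.3,interpolation=cv2.INTER_CUBIC))"
```

```text
t 31.4333 p [525.5  24.3 398.8] x [ 0.996  0.088 -0.002] z [-0.002 -0.    -1.   ] F [-0.2 -0.3 -0.6] op 51.11756934382901 j [-0.02 -0.11  1.44 -0.    1.81 -0.11]
px [383. 393.] circ 592.3 -105.9 r 20.5 mean [ 587. -108.]
px [290. 324.] circ 509.7 -52.6 r 20.6 mean [509.7 -52.4]
px [395. 318.] circ 588.9 -45.3 r 20.7 mean [586.8 -40.9]
px [403. 247.] circ 583.9 15.2 r 20.8 mean [584.1  14.8]
px [287. 244.] circ 503.1 10.1 r 20.7 mean [503.2  10.3]
```

View pics/w22.png

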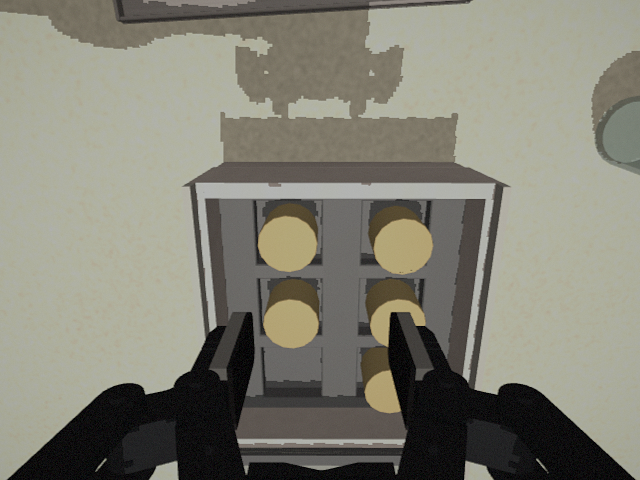

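View pics/c22.png

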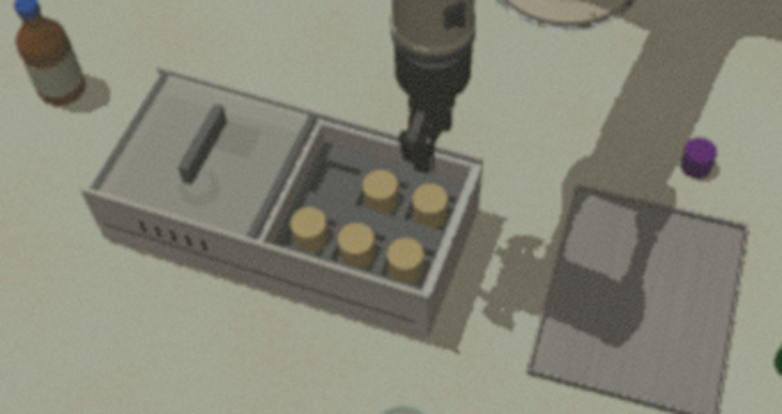

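All five pellets are seated (radius 20.5–20.8 mm at the seated height) and the tray is empty. Now I go back to the rib.

>>> {"api": "servo_tool", "payload": {"increments": [1,25,0,-0.12,0.6,3,50,0,-0.24,0.6,4,75,0,-0.36,0.6,6,100,0,-0.48,0.6,7,125,0,-0.6,0.6,9,150,0,-0.72,0.6,10,175,0,-0.84,0.6,12,200,0,-0.96,0.6,13,225,0,-1.08,0.6,15,250,0,-1.2,0.6,16,270,0,-1.32,0.6,16,284,0,-1.44,0.6]}}

```text
time: 32.53
ee_pos: [566.3, -259.1, 397.6]
ee_rot: [-0.001, 0.72, 0.694, -0.001]
ft_force: [1.0, 0.4, -1.0]
opening: 51.2
```

```bash
python3 -c "
from h import *
to(566.9,-257,400)"
```

```text
t 32.5333 p [ 566.3 -259.1  397.6] x [0.038 0.999 0.001] z [-0.003  0.001 -1.   ] F [ 1.   0.4 -1. ] op 51.1929733528529 j [-0.48  0.15  1.18 -0.    1.82 -2.02]
move tool [ 2.2  0.5 -2.4] yaw 1.442
```

>>> {"api": "servo_tool", "payload": {"increments": [2,0,0,-0.12,0.6,2,0,0,-0.128,0.6,2,0,0,-0.128,0.6,2,0,0,-0.128,0.6]}}

```text
time: 32.87
ee_pos: [566.6, -254.8, 399.1]
ee_rot: [-0.001, 0.677, 0.736, -0.0]
ft_force: [-0.0, 0.3, -0.5]
opening: 51.3
```

```bash
python3 -c "
from h import *
to(566.9,-257,298);g=snap('wrist','w23')
g=load('w23')"
```

```text
t 32.8667 p [ 566.6 -254.8  399.1] x [-0.083  0.997  0.001] z [-0.001  0.001 -1.   ] F [-0.   0.3 -0.5] op 51.25621389050421 j [-0.48  0.15  1.18  0.    1.82 -2.13]
move tool [ -2.3   0.2 101.1] yaw 1.563
```

View pics/w23.png

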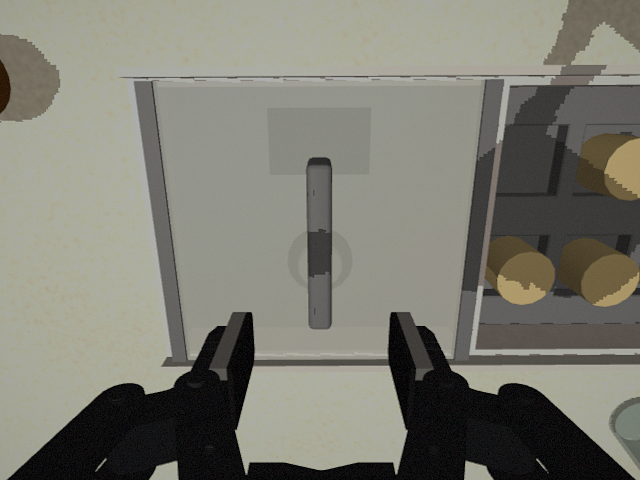

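The cover is fully open with the rib centred between the fingers at (319,245). I descend and pinch.

>>> {"api": "servo_tool", "payload": {"increments": [-2,0,30,-0.007,0.6,-2,0,60,-0.007,0.5,-2,0,82,-0.007,0.5,-2,0,95,-0.007,0.5,-2,0,102,-0.007,0.5,-2,0,102,-0.007,0.5,-2,0,102,-0.007,0,-2,0,102,-0.007,0,-2,0,102,-0.007,0,-2,0,102,-0.007,0,-2,0,102,-0.007,0,-2,0,102,-0.007,0], "squeeze": 60}}

```text
time: 33.92
ee_pos: [567.3, -256.2, 300.3]
ee_rot: [0.001, 0.673, 0.739, 0.001]
ft_force: [-0.9, 5.6, 3.9]
opening: 12.5
```

```bash
python3 -c "
from h import *
state()"
```

```text
t 33.9167 p [ 567.3 -256.2  300.3] x [-0.093  0.996  0.001] z [ 0.003  0.001 -1.   ] F [-0.9  5.6  3.9] op 12.527214293220926 j [-0.48  0.15  1.35  0.    1.64 -2.14]
```

>>> {"api": "servo_tool", "payload": {"increments": [8,0,0,0,0,24,0,0,0,0,42,0,0,0,0,60,0,0,0,0,78,0,0,0,0,96,0,0,0,0,114,0,0,0,0,132,0,0,0,0,150,0,0,0,0,168,0,0,0,0,184,0,0,0,0,194,0,0,0,0]}}

```text
time: 34.92
ee_pos: [549.5, -62.4, 300.3]
ee_rot: [0.003, 0.673, 0.739, 0.002]
ft_force: [5.7, -2.6, 3.6]
opening: 12.7
```

>>> {"api": "servo_tool", "payload": {"increments": [6,0,0,0,0,11,0,0,0,0,15,0,0,0,0,17,0,0,0,0,19,0,0,0,0,21,0,0,0,0,21,0,0,0,0,21,0,0,0,0]}}

```text
time: 35.58
ee_pos: [547.9, -45.4, 300.3]
ee_rot: [0.006, 0.675, 0.738, -0.0]
ft_force: [7.0, -14.8, 2.5]
opening: 12.7
```

```bash
python3 -c "
from h import *
state()"
```

```text
t 35.5833 p [547.9 -45.4 300.3] x [-0.09   0.996 -0.009] z [ 0.008 -0.008 -1.   ] F [  7.  -14.8   2.5] op 12.726860122320048 j [-0.14 -0.04  1.55 -0.01  1.62 -1.8 ]
```

The shut stop is reached (15 N, full 211 mm of travel). I release, rise and look at the cover and the key.

>>> {"api": "servo_tool", "payload": {"increments": [-2,0,0,0,0,-2,0,0,0,0.4,-2,0,0,0,0.5,-2,0,0,0,0.5,-2,0,0,0,0.5,-2,0,-10,0,0.5,-2,0,-40,0,0.5,-2,0,-80,0,0.5,-20,0,-100,0,0.3,-55,0,-100,0,0.1,-90,0,-100,0,0,-110,0,-100,0,0]}}

```text
time: 36.58
ee_pos: [557.1, -154.9, 399.2]
ee_rot: [0.001, 0.674, 0.739, -0.0]
ft_force: [-0.1, -1.1, -0.0]
opening: -0.2
```

>>> {"api": "servo_tool", "payload": {"increments": [-20,0,0,0,0,-20,0,0,0,0,-20,0,0,0,0,-20,0,0,0,0]}}

```text
time: 36.92
ee_pos: [559.1, -172.0, 398.1]
ee_rot: [-0.0, 0.673, 0.739, 0.0]
ft_force: [0.3, 0.6, 0.5]
opening: 0.0
```

```bash
python3 -c "
from h import *
state();snap('wrist','w24')"
```

```text
t 36.9167 p [ 559.1 -172.   398.1] x [-0.093  0.996  0.   ] z [ 0.  0. -1.] F [0.3 0.6 0.5] op 0.024230226780083703 j [-0.36  0.05  1.29  0.    1.81 -2.02]
```

View pics/w24.png

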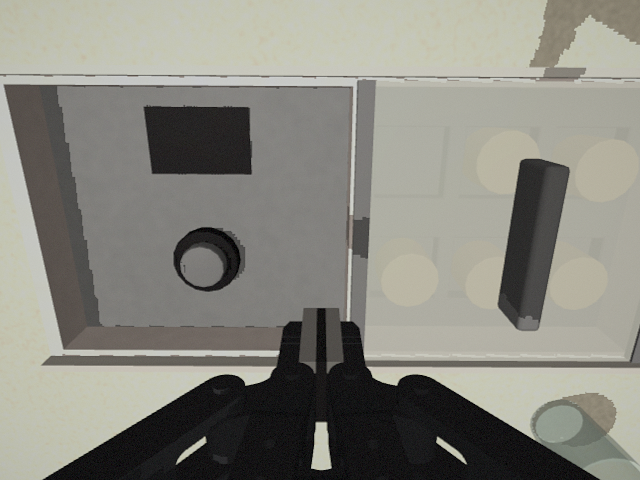

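The cover is shut over the wells, with its edge at x≈360 against the bay rim. The key top is at (203,266).

Run:
```python
from h import *
g=load('w24')
f=g['frame'][:,:,::-1]; cv2.imwrite('pics/c24.png',cv2.resize(f[210:310,150:260],None,fx=5,fy=5))
gr=cv2.cvtColor(f.copy(),cv2.COLOR_BGR2GRAY); m=np.zeros_like(gr); r=gr[225:295,170:245]; _,t=cv2.threshold(r,0,255,cv2.THRESH_OTSU); m[225:295,170:245]=t
k,l=cv2.connectedComponents(m); lab=l[266,203]; c=cv2.findContours((l==lab).astype(np.uint8),0,1)[0][0]
print(cv2.contourArea(c)); P=np.array([ray(g,*p[0],94)[:2] for p in c],np.float32); ce,ra=cv2.minEnclosingCircle(P); print(ce,ra)
a,b=ray(g,510,322,146),ray(g,540,322,146);print('rib far end',a,b)
for w in ((528,161),):print('rib near end',ray(g,545,161,146))
to(ce[0],ce[1],285)
```

```text
1300.5
(595.2804565429688, -253.83746337890625) 15.495179176330566
rib far end [591.55079756 -55.51588468 146.        ] [589.89406351 -37.57113801 146.        ]
rib near end [495.87095841 -60.05677357 146.        ]
t 36.9667 p [ 559.1 -171.6  398.1] x [-0.094  0.996  0.   ] z [ 0.  0. -1.] F [ 0.3 -0.4  0.6] op 0.2632228606450456 j [-0.36  0.05  1.29  0.    1.81 -2.02]
move tool [-85.3  28.3 113.1] yaw 1.574
```

View pics/c24.png

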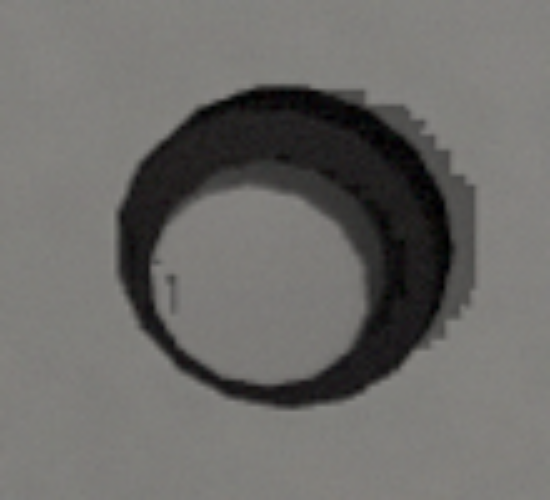

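The key fits radius 15.5 mm against 16 mm, centred at (595.3,-253.8). I move above it with the fingers shut.

>>> {"api": "servo_tool", "payload": {"increments": [-30,10,0,0,0,-60,20,10,0,0,-85,28,40,0,0,-85,28,75,0,0,-85,28,100,0,0,-85,28,112,0,0,-85,28,112,0,0,-85,28,112,0,0]}}

```text
time: 37.63
ee_pos: [595.1, -253.6, 286.5]
ee_rot: [0.0, 0.673, 0.74, 0.0]
ft_force: [0.6, 0.3, 0.4]
opening: -0.2
```

```bash
python3 -c "
from h import *
to(595.3,-253.8,267);snap('wrist','w25')"
```

```text
t 37.6333 p [ 595.1 -253.6  286.5] x [-0.094  0.996  0.   ] z [ 0.  0. -1.] F [0.6 0.3 0.4] op -0.23708951318946322 j [-0.46  0.22  1.29  0.    1.62 -2.12]
move tool [-0.2  0.2 19.5] yaw 1.574
```

View pics/w25.png

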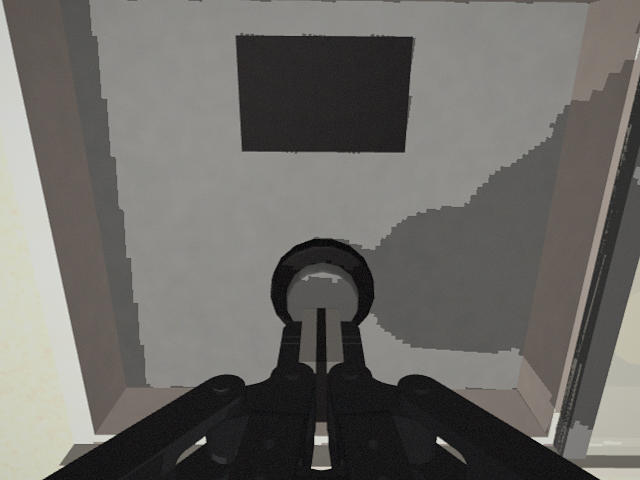

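The fingertips are centred over the key top at (322,290). Pressing in steps.

>>> {"api": "servo_tool", "payload": {"increments": [0,0,10,0,0,0,0,17,0,0,0,0,20,0,0,0,0,22,0,0,0,0,24,0,0,0,0,24,0,0]}}

```text
time: 38.18
ee_pos: [594.9, -254.5, 262.1]
ee_rot: [0.0, 0.674, 0.739, 0.0]
ft_force: [0.3, 1.6, 4.3]
opening: -0.1
```

>>> {"api": "servo_tool", "payload": {"increments": [0,0,1,0,0,0,0,2,0,0,0,0,3,0,0,0,0,3,0,0]}}

```text
time: 38.52
ee_pos: [594.8, -254.4, 261.3]
ee_rot: [0.001, 0.674, 0.739, 0.0]
ft_force: [-3.5, 2.0, 11.1]
opening: 0.2
```

>>> {"api": "servo_tool", "payload": {"increments": [0,0,2,0,0,0,0,3,0,0,0,0,3,0,0]}}

```text
time: 38.77
ee_pos: [594.7, -254.3, 261.1]
ee_rot: [0.002, 0.674, 0.739, 0.001]
ft_force: [-8.4, 4.8, 20.9]
opening: -0.0
```

>>> {"api": "servo_tool", "payload": {"increments": [0,0,-6,0,0,0,0,-15,0,0,0,0,-35,0,0,0,0,-70,0,0,0,0,-105,0,0,30,0,-130,0,0,60,-10,-130,0,0,80,-20,-130,0,0,80,-20,-130,0,0,80,-20,-130,0,0]}}

```text
time: 39.6
ee_pos: [567.3, -176.2, 385.9]
ee_rot: [0.0, 0.673, 0.74, -0.0]
ft_force: [-0.6, 0.3, -0.9]
opening: 0.2
```

```bash
python3 -c "
from h import *
state();snap('wrist','w26');snap('scene','sc26');snap('side','s26')
f=load('sc26')['frame'][:,:,::-1]
cv2.imwrite('pics/c26.png',f)"
```

```text
t 39.6 p [ 567.3 -176.2  385.9] x [-0.094  0.996 -0.001] z [ 0.    -0.001 -1.   ] F [-0.6  0.3 -0.9] op 0.15777010965236393 j [-0.36  0.07  1.28 -0.    1.79 -2.02]
```

View pics/w26.png

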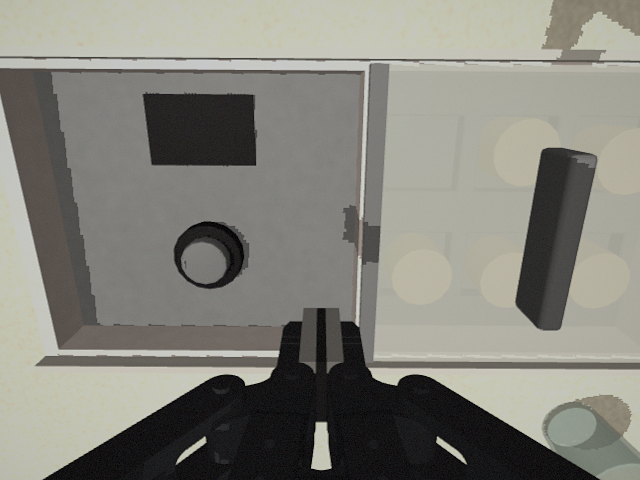

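View pics/c26.png

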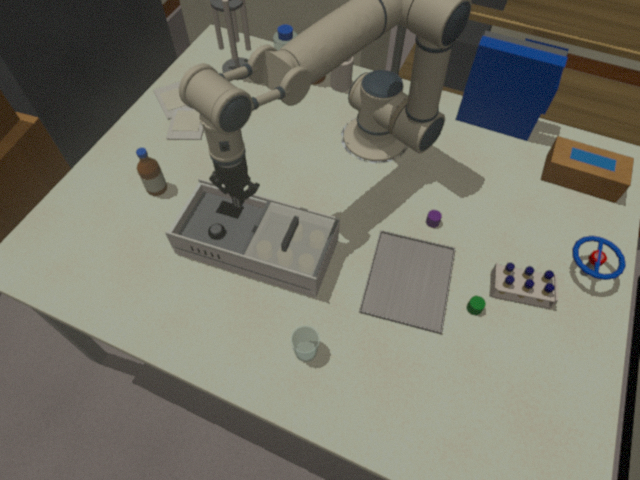

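View pics/s26.png

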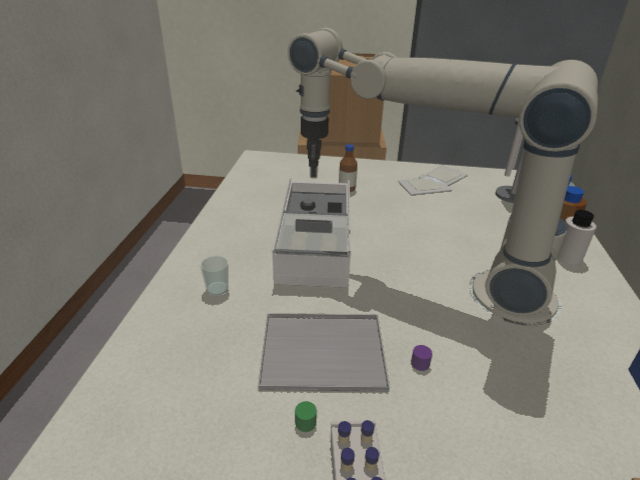

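The key is out again and everything stands. I check that the cover is as shut as at the start by comparing the fixed side camera's frames, and that the key is at its original height.

Run:
```python
from h import *
a=load('side0')['frame'].astype(np.float32);b=load('s26')['frame'].astype(np.float32)
# rib edges: vertical profile through rib at cols 300-328
for c in (304,314,324):
    for n,f in(('before',a),('after',b)): print(c,n,f[212:245,c-1:c+2].mean((1,2)).round(0).astype(int).tolist())
a=load('scene0')['frame'];b=load('sc26')['frame']
for c in (286,290):
    for n,f in(('before',a),('after',b)): print('scene row',n,f[235,275:305].mean(1).round(0).astype(int).tolist())
g=load('w26')
gr=cv2.cvtColor(g['frame'].copy(),cv2.COLOR_RGB2GRAY); m=np.zeros_like(gr); r=gr[225:290,172:240]; _,t=cv2.threshold(r,0,255,cv2.THRESH_OTSU); m[225:290,172:240]=t
l=cv2.connectedComponents(m)[1]; c=cv2.findContours((l==l[264,204]).astype(np.uint8),0,1)[0][0]
for z in(88,94): print(z,cv2.minEnclosingCircle(np.array([ray(g,*p[0],z)[:2] for p in c],np.float32)))
```

```text
304 before [103, 110, 146, 153, 157, 158, 153, 115, 103, 95, 77, 76, 76, 76, 75, 76, 76, 76, 77, 104, 152, 152, 152, 151, 150, 145, 144, 145, 145, 145, 145, 144, 143]
304 after [99, 100, 142, 146, 154, 154, 150, 115, 68, 72, 74, 73, 74, 75, 73, 74, 74, 73, 73, 91, 146, 148, 147, 147, 147, 147, 146, 146, 146, 146, 147, 145, 146]
314 before [101, 99, 145, 148, 158, 158, 156, 138, 102, 101, 83, 76, 76, 75, 75, 75, 75, 76, 75, 86, 125, 144, 143, 144, 144, 144, 144, 143, 143, 143, 144, 143, 144]
314 after [67, 80, 126, 143, 154, 155, 155, 148, 71, 68, 77, 74, 73, 72, 74, 73, 72, 72, 74, 77, 106, 141, 140, 140, 141, 140, 141, 141, 140, 140, 141, 141, 140]
324 before [104, 100, 116, 146, 154, 158, 158, 154, 114, 104, 93, 76, 76, 76, 74, 75, 75, 75, 75, 76, 102, 144, 144, 143, 143, 144, 144, 143, 145, 145, 145, 145, 143]
324 after [102, 99, 104, 142, 148, 155, 154, 150, 104, 67, 75, 74, 74, 72, 73, 73, 73, 72, 72, 72, 88, 141, 143, 146, 147, 146, 147, 147, 146, 147, 146, 146, 148]
scene row before [125, 126, 126, 128, 126, 127, 126, 127, 123, 111, 93, 89, 90, 87, 71, 54, 50, 78, 111, 128, 125, 127, 127, 129, 127, 125, 125, 128, 126, 126]
scene row after [134, 131, 132, 129, 131, 129, 132, 136, 130, 116, 86, 73, 63, 61, 63, 56, 52, 56, 91, 125, 134, 135, 139, 137, 135, 135, 134, 132, 131, 134]
scene row before [125, 126, 126, 128, 126, 127, 126, 127, 123, 111, 93, 89, 90, 87, 71, 54, 50, 78, 111, 128, 125, 127, 127, 129, 127, 125, 125, 128, 126, 126]
scene row after [134, 131, 132, 129, 131, 129, 132, 136, 130, 116, 86, 73, 63, 61, 63, 56, 52, 56, 91, 125, 134, 135, 139, 137, 135, 135, 134, 132, 131, 134]
88 ((597.7742919921875, -255.37977600097656), 15.830676078796387)
94 ((595.240966796875, -253.80372619628906), 15.476237297058105)
```

```bash
python3 -c "
from bench import manip
print(manip.sign_off())"
```

```text
the job is handed in; nothing more can be done
None
```

I finished the job and handed it in at about 40 s of the 210 s allowed. The hand-in gave no verdict.

**What I did:** I slid the cover open to its stop and moved the four tray pellets into wells 4, 3, 1 and 0. The pellet already in well5 was left alone. I then slid the cover shut to its stop, pressed the start key until it would go no further (about 21 N), and let it spring back.

**Last checks:**
- **Pellets:** all five showed the expected size at seated height. The four I placed lay 0.6–2.7 mm from their wells' centres, with well3 the farthest off.
- **Cover:** it met its stop at about 15 N after 211 mm of travel. Compared with the start picture, it sits slightly further shut than it began.
- **Key:** it appears in the same place, at the same size, as before the press.
- **Everything else:** the tray is empty. In the fixed views, the bottle, beaker, rack and the green and purple look-alikes appear unmoved (judged by eye).

No check failed. The one disagreement was a 1–2 mm difference between where I aimed the pellets and where the wrist camera saw them, which is within its stated calibration error. I saw no pellet knocked aside during the run.

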